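# Clamp the sample carrier and put the spatulas away

## Task

Slide the sample carrier nose first into the clamp until it is fully home against the stop, then tighten all four clamp knobs clockwise to their end stops. Stand every spatula on the bench upright in the tool pot, blade up, and do not knock over the jar.

Things in the scene. Friction and masses are not known exactly. Their poses are not given: they have to be found in the camera images.
- clamp: Aluminium sample clamp fixed to the bench; place and heading vary. Origin on the bench in the middle of its channel, z up. The channel runs along x, the bench is its floor; the carrier slides in at the -x end towards +x. Rails 30 mm high, 96 mm apart, run from x = -60 to +75 mm (outer faces at y = +-62 mm). When the carrier is home its origin is at x = -20, y = 0 mm (3 mm play either side).
- clamp_mouth (a point): Middle of the open end of the clamp's channel, on the bench, at clamp x = -99 mm. Axes as the clamp. From here two 14 mm high guides, 130 mm apart at this end, narrow to the 96 mm channel at x = -57 mm.
- clamp_stop (a point): Middle of the face of the dark stop bar (30 mm high) at the far end of the channel, on the bench, at clamp x = +70 mm. The carrier's nose rests against it when home.
- clamp_bars (a point): Point 42 mm above the clamp's origin, level with the top of two crossbars over the channel, each 40 mm wide in x, centred at x = -30 and +45 mm, underside 30 mm above the bench. Under each knob a foot hangs from the crossbar, 15 mm above the bench when undone; it goes down 3.2 mm per rad and at the end presses lightly on the 8 mm thick carrier.
- knob1 (a joint): Angle of captive bar knob 1 at clamp (x, y) = (-30, +42) mm, in rad: 0 undone, 2.4 tight at its hard end stop; starts at 0 to 0.7. Grows as it turns clockwise seen from above, needs about 0.1 to 0.15 N m, stays where it is left. Its grip bar points at the clamp's heading minus this angle.
- knob1_grip (a point): Point on the axis of knob 1, 73 mm above the bench: middle of its grip bar, which is 44 mm long, 14 mm thick and 30 mm high (54 to 84 mm above the bench), above a hub of 32 mm diameter. Its x axis runs along the bar.
- knob2 (a joint): Angle of captive bar knob 2 at clamp (x, y) = (-30, -42) mm, in rad: 0 undone, 2.4 tight at its hard end stop; starts at 0 to 0.7. Grows as it turns clockwise seen from above, needs about 0.1 to 0.15 N m, stays where it is left. Its grip bar points at the clamp's heading minus this angle.
- knob2_grip (a point): Point on the axis of knob 2, 73 mm above the bench: middle of its grip bar, which is 44 mm long, 14 mm thick and 30 mm high (54 to 84 mm above the bench), above a hub of 32 mm diameter. Its x axis runs along the bar.
- knob3 (a joint): Angle of captive bar knob 3 at clamp (x, y) = (+45, +42) mm, in rad: 0 undone, 2.4 tight at its hard end stop; starts at 0 to 0.7. Grows as it turns clockwise seen from above, needs about 0.1 to 0.15 N m, stays where it is left. Its grip bar points at the clamp's heading minus this angle.
- knob3_grip (a point): Point on the axis of knob 3, 73 mm above the bench: middle of its grip bar, which is 44 mm long, 14 mm thick and 30 mm high (54 to 84 mm above the bench), above a hub of 32 mm diameter. Its x axis runs along the bar.
- knob4 (a joint): Angle of captive bar knob 4 at clamp (x, y) = (+45, -42) mm, in rad: 0 undone, 2.4 tight at its hard end stop; starts at 0 to 0.7. Grows as it turns clockwise seen from above, needs about 0.1 to 0.15 N m, stays where it is left. Its grip bar points at the clamp's heading minus this angle.
- knob4_grip (a point): Point on the axis of knob 4, 73 mm above the bench: middle of its grip bar, which is 44 mm long, 14 mm thick and 30 mm high (54 to 84 mm above the bench), above a hub of 32 mm diameter. Its x axis runs along the bar.
- carrier: Loose flat aluminium sample carrier, 180 mm (its x) by 90 mm (y) by 8 mm, about 0.3 kg, with a dark round sample on top; it lies flat on the bench outside the mouth of the clamp, roughly heading into it. Origin under its middle; +x points to its nose, which goes in first. It may be dragged along the bench by its fin.
- carrier_fin (a point): Top middle of the carrier's upright fin handle near its tail (carrier x = -72 mm, 50 mm above the bench). The fin is 26 mm long (x), 12 mm thick (y) and stands from 8 to 50 mm above the bench. It does not pass under the crossbars and stays outside them when the carrier is home.
- pot: Grey open tool pot fixed to the bench, 56 mm (its x) by 152 mm (y) by 70 mm high, walls and two dividers 4 mm, floor 4 mm; place and heading vary. Origin under its middle, z up. Three sections in a row along y, centred at y = -49, 0 and +49 mm, each 48 by 45 mm inside, open at the top.
- spatula1: Loose spatula 1 (may be absent), 175 mm long, 80 g: square wooden handle 20 by 20 mm, then a steel blade 16 mm wide and 3 mm thick, lying flat on the bench. Origin on its axis 90 mm from the butt of the handle, near its balance point, 10 mm above the bench when lying; x axis from the butt to the blade. The handle runs from x = -90 to +30 mm, the blade tip is at x = +85 mm.
- spatula1_butt (a point): Centre of the butt end of spatula 1's handle (x = -90 mm).
- spatula2: Loose spatula 2 (may be absent), 175 mm long, 80 g: square wooden handle 20 by 20 mm, then a steel blade 16 mm wide and 3 mm thick, lying flat on the bench. Origin on its axis 90 mm from the butt of the handle, near its balance point, 10 mm above the bench when lying; x axis from the butt to the blade. The handle runs from x = -90 to +30 mm, the blade tip is at x = +85 mm.
- spatula2_butt (a point): Centre of the butt end of spatula 2's handle (x = -90 mm).
- spatula3: Loose spatula 3 (may be absent), 175 mm long, 80 g: square wooden handle 20 by 20 mm, then a steel blade 16 mm wide and 3 mm thick, lying flat on the bench. Origin on its axis 90 mm from the butt of the handle, near its balance point, 10 mm above the bench when lying; x axis from the butt to the blade. The handle runs from x = -90 to +30 mm, the blade tip is at x = +85 mm.
- spatula3_butt (a point): Centre of the butt end of spatula 3's handle (x = -90 mm).
- jar: Capped glass jar, 56 mm diameter, 85 mm high, standing on the bench as a bystander. Origin under its middle.
There are look-alikes about, which are no part of the job. What is shaped like the spatula3 but green or purple is not meant.

How it is judged:
By the outcome, as a careful person would: the job done as asked, in the order asked, and still so for the second after the job is handed in, with the robot touching nothing.
Of spatula1, spatula2, spatula3 only 2 to 3 are there at a start; the rules pass over those that are not, and their reading is None.
At some moment in a run one of spatula1, spatula2, spatula3 may be knocked a few centimetres aside while the robot is not near it.
Once in a run the grip may slacken for a moment while it holds something.
It also fails if it takes over 210 s, if anything falls off the work surface, if the arm or the gripper's body presses on something with over 40 N, if the wrist force passes 120 N, or if a joint passes its speed limit or range.

## Robot

A 6-joint arm with a two-finger parallel gripper is mounted at the origin on the work surface. World frame = base frame: x ahead of the robot, y to its left, z up, the work surface at z = 0. Lengths are in m, angles in degrees, forces in N, time in s.
With the tool pointing down it reaches from about 0.25 to 0.725 m from the base axis. Payload 9.7 kg.
Tool frame: the origin (TCP) lies on the centre line of the jaws, within the pads' length; the fingertips stand tip_extent ahead of it and the grasp point (between the pads) lies 3 mm ahead of it (tip_extent is the distance from the TCP to the fingertips, in m); z points along the fingers, y is the line along which they close (so a half turn about z gives the same grasp; the last joint's range is limited). The gripper opens to 85 mm and grips with 20 to 120 N. Pads are 22 mm wide; open, the fingers measure 114 mm over their backs; the gripper's body (76 mm by 85 mm) begins 54 mm behind the grasp point. The pads swing forward as they close: fully open they stand 13 mm farther back than shut.
Start: joints at [64.286, 4.979, 10.078, 95.1, 0, 90], TCP at [0.239, 0.496, 0.232] pointing down, gripper open.
Joint ranges: [-179.16, 179.16], [-48.56, 103.87], [-65.8, 70.77], [-126.05, 130.52], [-82.76, 87.17], [-180, 180]. Speed limits (degrees/s): [127.2, 127.2, 147.25, 180, 180, 180].

## Interface

Orientations are given as [roll, pitch, yaw] about the fixed x, y, z axes, in that order (R = Rz(yaw) Ry(pitch) Rx(roll)).
In Python, from workcell import * gives the robot as it stands.
- The arm moves only by the tool servo_tool, never from a script. Its argument "rows" is a list of rows, each an object with "offset": the shift along the tool's x, y, z as a fraction of full scale, a list of three; "yaw": the turn about the tool's z as a fraction of full scale; "claw": the closure, from 0 (fully open) to 1 (shut). A call has 1 to 12 rows; each row is the pose to reach, as a shift and turn from the pose commanded when the call began, along the tool's axes at that moment, turning the shorter way round; what a row does not reach only later rows make up. Full scale, the value 1, is 0.1 m for a shift and pi rad for a turn. A row lasts 1/8 s, in which the tool goes at most 62.5 mm and 10.7 degrees, less where a joint would pass 70% of its speed; a pose out of reach is approached as far as the arm can. A call with a number of a shift or a turn outside -1 to 1 is refused whole. A call with a gripper value outside its range is refused whole. The fingers move at their own pace and stop on an object; "squeeze" is the grip in N (left out, the last holds). Time passes only in rows, so rows that repeat a pose let the fingers close. It gives the time, the measured TCP pose, the force, the opening and the grip force at its end, in the units of the state.
- get_obs(): the state, without advancing time (a new reading comes with each control period).
- camera(name): name is "side" or "top"; returns (picture, depth): 384x512x3 uint8, red, green, blue; 384x512 float32, m along the optical axis (not along the pixel's ray), 0 where there is no reading.
- camera_info(name): a dict with "fx", "fy", "cx", "cy" (pixels), "cam_to_world" (4x4, takes a point from camera to world coordinates). Camera axes: x right, y up, looking along -z (the intrinsics and any distortion apply to the point x, -y, -z); pixel columns grow to the right and rows downward; lengths in m; the calibration is good to about 2 mm. A picture is of the moment at which its call begins. camera_info takes no time and is no camera call.
- job_done(): hands the job in; it is judged then, once.
The state is a dict: "time": time; "q": joint angles; "qd": joint speeds; "joint_efforts": joint torques, N m; "ee_pos": TCP position; "tcp_rot": TCP orientation; "wrist_force": force on the tool from outside, world axes, zero at the start; "torque": the same for the moment, N m; "opening": finger opening in m; "grasp_force": force on a finger pad.
Only numpy, scipy, OpenCV 4.12 (cv2) and the standard library are available. Lean on these libraries where they do the work, as an engineer would, in place of code of your own. Each camera call takes 0.05 s, during which the arm holds its last target. There are 200 camera calls.

## Working session

There is one attempt and no reset: what is moved stays moved. The work goes in short steps, Python scripts to look and compute and a tool call to move; the robot and the scene stay as the last step left them, time stands still between calls to the robot, and variables do not carry over. Pictures are saved under pics/ and viewed, at most 14 in all, crops included, and the job is handed in when it is done.

Besides the shell and the picture viewer there is one more tool, called after "Emit:" in YAML: its name, and indented under it one key for each argument. servo_tool: Moves the arm, as the interface text tells. Its arguments: {"type":"object","properties":{"rows":{"type":"array"},"squeeze":{"type":"number"}},"required":["rows"]}

```bash
ls; mkdir -p pics
python3 - <<'E'
from workcell import *
import cv2,numpy as np
for n in ("top","side"):
    p,d=camera(n); np.save(f"pics/{n}0.npy",d); cv2.imwrite(f"pics/{n}0.png",p[:,:,::-1])
    i=camera_info(n); print(n,{k:(np.round(v,4).tolist() if not isinstance(v,str) else v) for k,v in i.items()})
print(get_obs())
E
```

```text
pics
top {'fx': 473.6635, 'fy': 473.6635, 'cx': 263.5269, 'cy': 202.6794, 'cam_to_world': [[-0.0249, 0.9739, -0.2255, 0.1198], [-0.9997, -0.0252, 0.0016, 0.1056], [-0.0041, 0.2254, 0.9742, 1.6058], [0.0, 0.0, 0.0, 1.0]]}
side {'fx': 394.766, 'fy': 394.766, 'cx': 254.0243, 'cy': 191.4055, 'cam_to_world': [[0.9953, 0.0675, -0.069, 0.4039], [-0.0962, 0.7508, -0.6535, -0.6067], [0.0077, 0.6571, 0.7538, 0.8859], [0.0, 0.0, 0.0, 1.0]]}
{'time': 0.1, 'q': array([6.42846533e+01, 5.00697597e+00, 1.00395777e+01, 9.51002824e+01,
       3.75231329e-04, 9.00008911e+01]), 'qd': array([-0.06430451, -0.03029278,  0.03636349, -0.07225225, -0.00087691,
       -0.03291261]), 'joint_efforts': array([ 2.03606210e-04, -5.21561801e+01,  4.65652871e+01,  1.60728686e-02,
       -2.30369869e-05,  8.68651966e-06]), 'ee_pos': array([0.2385532 , 0.49534166, 0.23116853]), 'tcp_rot': array([-1.79932319e+02, -3.74178479e-04,  1.54283762e+02]), 'wrist_force': array([-0.18962276,  0.48125767, -0.01693004]), 'torque': array([-0.03718781,  0.02865945,  0.00934973]), 'grasp_force': 0.0, 'opening': 0.08524438486020249}
```

View pics/top0.png

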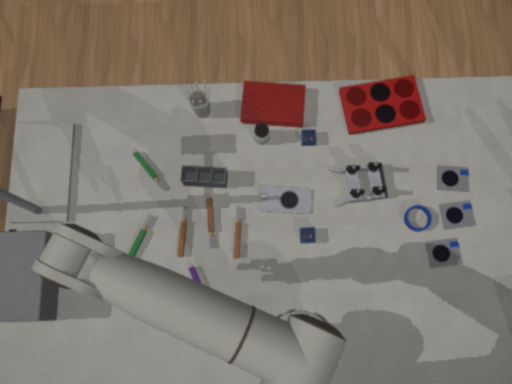

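View pics/side0.png

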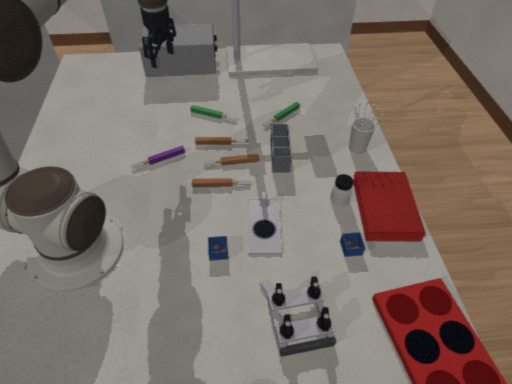

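```bash
cat > h.py <<'E'
from workcell import *
import cv2,numpy as np
def plane(n,uv,z):
    i=camera_info(n);T=np.array(i["cam_to_world"]);uv=np.atleast_2d(np.asarray(uv,float))
    c=np.c_[(uv[:,0]-i["cx"])/i["fx"],-(uv[:,1]-i["cy"])/i["fy"],-np.ones(len(uv))]@T[:3,:3].T
    return T[:3,3]+c*((z-T[2,3])/c[:,2])[:,None]
def pix(n,P):
    i=camera_info(n);T=np.array(i["cam_to_world"]);c=(np.atleast_2d(P)-T[:3,3])@T[:3,:3]
    return np.c_[i["cx"]-i["fx"]*c[:,0]/c[:,2], i["cy"]+i["fy"]*c[:,1]/c[:,2]]
def save(name,im,x0,y0,x1,y1,s): cv2.imwrite("pics/"+name,cv2.resize(im[y0:y1,x0:x1,::-1],None,fx=s,fy=s,interpolation=cv2.INTER_CUBIC))
def spat(n,im):
    hsv=cv2.cvtColor(im,cv2.COLOR_RGB2HSV);m=cv2.inRange(hsv,(5,110,60),(15,255,255))
    out=[]
    for c in cv2.findContours(m,cv2.RETR_EXTERNAL,cv2.CHAIN_APPROX_NONE)[0]:
        if 60<cv2.contourArea(c)<1500:
            r=cv2.minAreaRect(c)
            if max(r[1])<70: out.append((r,cv2.boxPoints(r)))
    return out
E
python3 - <<'E'
from h import *
t=cv2.imread("pics/top0.png")[:,:,::-1];s=cv2.imread("pics/side0.png")[:,:,::-1]
save("topz1.png",t,150,115,410,275,3)
save("sidez1.png",s,120,90,380,270,3)
for n,im in(("top",t),("side",s)):
    for r,b in spat(n,im):
        P=plane(n,b,.01)
        print(n,np.round(r[0],1),np.round(r[1],1),round(r[2]),np.round(plane(n,r[0],.015)[0,:2],3),np.round(b).tolist())
E
```

```text
top [236.9 239.5] [ 4.1 33.2] 3 [0.362 0.196] [[234.0, 256.0], [236.0, 223.0], [240.0, 223.0], [238.0, 256.0]]
top [181.7 238.5] [ 4.3 33.4] 6 [0.37  0.384] [[178.0, 255.0], [181.0, 222.0], [186.0, 222.0], [182.0, 255.0]]
top [210. 215.] [32.  4.] 90 [0.449 0.287] [[208.0, 199.0], [212.0, 199.0], [212.0, 231.0], [208.0, 231.0]]
side [211.5 182. ] [ 6. 39.] 90 [0.361 0.197] [[192.0, 179.0], [231.0, 179.0], [231.0, 185.0], [192.0, 185.0]]
side [239.5 159. ] [ 6.8 37.1] 84 [0.451 0.287] [[221.0, 157.0], [258.0, 154.0], [258.0, 160.0], [221.0, 164.0]]
side [213.5 140. ] [ 6. 35.] 90 [0.372 0.384] [[196.0, 137.0], [231.0, 137.0], [231.0, 143.0], [196.0, 143.0]]
side [80.  39.2] [11.1 59.8] 88 [-0.19   1.097] [[50.0, 35.0], [110.0, 32.0], [110.0, 44.0], [50.0, 46.0]]
```

View pics/topz1.png

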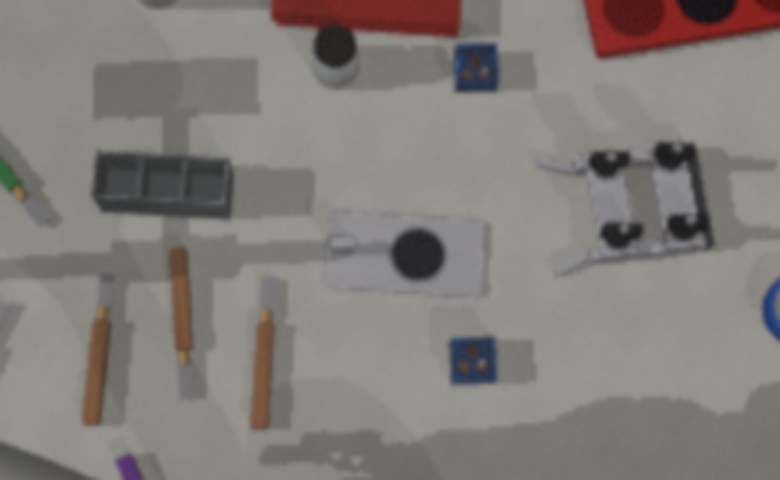

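View pics/sidez1.png

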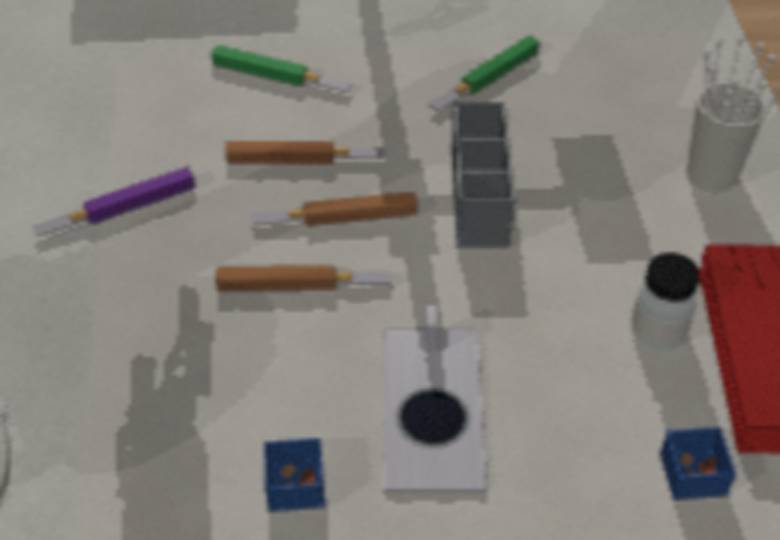

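```bash
cat >> h.py <<'E'
def cloud(n,d):
    h,w=d.shape;i=camera_info(n);T=np.array(i["cam_to_world"]);u,v=np.meshgrid(np.arange(w),np.arange(h))
    c=np.stack([(u-i["cx"])/i["fx"]*d,-(v-i["cy"])/i["fy"]*d,-d],-1)
    return c@T[:3,:3].T+T[:3,3]
def box(W,xy,r,z0,z1):
    m=(np.hypot(W[...,0]-xy[0],W[...,1]-xy[1])<r)&(W[...,2]>z0)&(W[...,2]<z1); return m
E
python3 - <<'E'
from h import *
for n in("top","side"):
    W=cloud(n,np.load(f"pics/{n}0.npy"))
    b=box(W,(.33,.25),.03,-.02,.005); print(n,"bench z",W[b][:,2].mean(),W[b][:,2].std())
    def rep(name,uv,r,z0,z1,small=0):
        c=plane("top",uv,0.04)[0]; m=box(W,c,r,z0,z1); 
        k,l,st,_=cv2.connectedComponentsWithStats(m.astype(np.uint8))
        for j in range(1,k):
            if st[j,4]<8: continue
            P=W[l==j]; R=cv2.minAreaRect(P[:,:2].astype(np.float32)*1000)
            print(n,name,st[j,4],"c",np.round(R[0],1),"s",np.round(R[1],1),"a",round(R[2],1),"zmax",round(P[:,2].max()*1000),"mean",np.round(P[:,:2].mean(0)*1000,1))
    rep("pot",(204,175),.12,.06,.08)
    rep("fin",(264,196),.05,.03,.07)
    rep("carrier",(285,199),.15,.004,.014)
    rep("knobs",(367,181),.12,.065,.1)
    rep("bars",(367,181),.12,.034,.05)
    rep("railsstop",(367,181),.13,.024,.05)
    rep("jar",(262,130),.07,.07,.1)
E
```

```text
top bench z 0.0005580134527481723 0.0028309631100584794
top pot 212 c [581.2 305. ] s [152.8  58.5] a 85.2 zmax 78 mean [580.1 303.1]
top fin 38 c [505.3 102.4] s [25.9 14. ] a 74.4 zmax 57 mean [504.5 102.6]
top carrier 23 c [633.4  51.9] s [34.3 18.9] a 79.2 zmax 11 mean [631.9  50.8]
top carrier 24 c [621.5  11.1] s [31.3 24. ] a 59.4 zmax 8 mean [623.4  12.6]
top carrier 9 c [618.1 103.6] s [ 6.3 17.1] a 23.9 zmax 8 mean [618.3 103.9]
top carrier 9 c [606.   49.3] s [ 6.5 20.4] a 69.7 zmax 10 mean [606.4  49.4]
top carrier 9 c [611.1 -22.3] s [ 7.8 20.9] a 44.8 zmax 14 mean [610.3 -23.9]
top carrier 16 c [599.9  10.7] s [12.5 33.6] a 16.1 zmax 12 mean [599.7   9.7]
top carrier 19 c [591.  121.6] s [28.6 15.1] a 49.1 zmax 8 mean [593.1 123.1]
top carrier 11 c [588.4 -31. ] s [18.9 11.9] a 67.5 zmax 8 mean [589.5 -29.4]
top carrier 22 c [573.1  93.9] s [17.5 25.9] a 88.5 zmax 9 mean [572.6  94.6]
top carrier 8 c [577.  72.] s [19.6  5.5] a 50.7 zmax 8 mean [576.7  70.6]
top carrier 21 c [572.7 -59. ] s [22.6 23.1] a 17.8 zmax 10 mean [572.4 -58.1]
top carrier 26 c [552.8 146.3] s [
[... 3143 characters left out ...]
.9] a 7.1 zmax 14 mean [386.6 -64.1]
side knobs 156 c [ 588.4 -199.5] s [44.9 14.6] a 88.9 zmax 88 mean [ 586.9 -202.9]
side knobs 144 c [ 504.3 -208.6] s [44.7 13.6] a 82.9 zmax 89 mean [ 503.8 -211.4]
side knobs 173 c [ 595.9 -274.1] s [44.3 14.7] a 82.7 zmax 88 mean [ 594.4 -276.9]
side knobs 167 c [ 512.4 -282.4] s [44.6 14.1] a 84.9 zmax 88 mean [ 511.4 -285.2]
side bars 621 c [ 546.4 -203.4] s [123.6  41.9] a 6.0 zmax 50 mean [ 543.8 -208.6]
side bars 700 c [ 553.8 -278.2] s [123.6  41.5] a 5.7 zmax 50 mean [ 551.2 -282.5]
side railsstop 1935 c [ 550.7 -244.7] s [124.  142.2] a 5.7 zmax 50 mean [ 547.3 -259.9]
side jar 242 c [730.7 104. ] s [50.1 47.3] a 39.2 zmax 89 mean [728.8 101.1]
```

```bash
cat > plan.py <<'E'
import numpy as np
# pose: x,y,z mm, yaw deg. print offset/yaw for each waypoint relative to pose p (one call per list)
def calls(p,*lists):
    for L in lists:
        a=np.radians(p[3]);X=np.array([np.cos(a),np.sin(a),0]);Y=np.array([np.sin(a),-np.cos(a),0]);Z=np.array([0,0,-1])
        out=[]
        for w in L:
            d=np.array(w[:3],float)-p[:3]; o=np.round([d@X/100,d@Y/100,d@Z/100],3)
            out.append((o.tolist(),round(-((w[3]-p[3]+180)%360-180)/180,4), "" if max(abs(o))<=1 else "TOO FAR"))
        print(*out,sep="\n"); print()
        p=np.array(L[-1],float)
E
python3 - <<'E'
from plan import *
import workcell
print([k for k in dir(workcell) if not k.startswith('_')])
s=(239,496,232,154.286)
t=(506,102,150,85.3)
L=[np.array(s)+(np.array(t)-s)*f for f in (.25,.5,.75,1)]
calls(s,*[[l] for l in L],[(506,102,90,85.3)],[(506,102,43,85.3)])
E
```

```text
['PlanningError', 'camera', 'camera_info', 'get_obs', 'job_done', 'tip_extent']
([-1.029, -0.598, 0.205], np.float64(0.0958), 'TOO FAR')

([-1.16, -0.266, 0.205], np.float64(0.0958), 'TOO FAR')

([-1.186, 0.09, 0.205], np.float64(0.0958), 'TOO FAR')

([-1.106, 0.438, 0.205], np.float64(0.0958), 'TOO FAR')

([0.0, 0.0, 0.6], np.float64(-0.0), '')

([0.0, 0.0, 0.47], np.float64(-0.0), '')
```

Run:
```python
from plan import *
import workcell
print(workcell.tip_extent)
s=(239,496,232,154.286)
t=(506,102,120,85.3)
L=[np.array(s)+(np.array(t)-s)*f for f in (.2,.4,.6,.8,1)]
calls(s,*[[l] for l in L])
```

```text
0.022
([-0.823, -0.478, 0.224], np.float64(0.0767), '')

([-0.913, -0.268, 0.224], np.float64(0.0767), '')

([-0.951, -0.043, 0.224], np.float64(0.0767), '')

([-0.934, 0.185, 0.224], np.float64(0.0767), '')

([-0.863, 0.403, 0.224], np.float64(0.0767), '')
```

Emit:
servo_tool:
  rows:
    - {"offset": [-0.823,-0.478,0.224],"yaw": 0.0767,"claw": 0}
    - {"offset": [-0.823,-0.478,0.224],"yaw": 0.0767,"claw": 0}
    - {"offset": [-0.823,-0.478,0.224],"yaw": 0.0767,"claw": 0}

```text
time: 0.48
ee_pos: [0.2929, 0.415, 0.2088]
tcp_rot: [-179.9, 0.0, 140.3]
wrist_force: [0.5, -0.4, 1.2]
opening: 0.0853
grasp_force: 0.0
```

Emit:
servo_tool:
  rows:
    - {"offset": [-0.913,-0.268,0.224],"yaw": 0.0767,"claw": 0}
    - {"offset": [-0.913,-0.268,0.224],"yaw": 0.0767,"claw": 0}
    - {"offset": [-0.913,-0.268,0.224],"yaw": 0.0767,"claw": 0}

```text
time: 0.85
ee_pos: [0.3459, 0.337, 0.1865]
tcp_rot: [-180.0, 0.0, 126.5]
wrist_force: [-0.4, 0.9, -0.4]
opening: 0.085
grasp_force: 0.0
```

Emit:
servo_tool:
  rows:
    - {"offset": [-0.951,-0.043,0.224],"yaw": 0.0767,"claw": 0}
    - {"offset": [-0.951,-0.043,0.224],"yaw": 0.0767,"claw": 0}
    - {"offset": [-0.951,-0.043,0.224],"yaw": 0.0767,"claw": 0}

```text
time: 1.23
ee_pos: [0.3992, 0.2587, 0.1642]
tcp_rot: [-180.0, -0.0, 112.8]
wrist_force: [-0.3, -0.3, -0.3]
opening: 0.0858
grasp_force: 0.0
```

Emit:
servo_tool:
  rows:
    - {"offset": [-0.934,0.185,0.224],"yaw": 0.0767,"claw": 0}
    - {"offset": [-0.934,0.185,0.224],"yaw": 0.0767,"claw": 0}
    - {"offset": [-0.934,0.185,0.224],"yaw": 0.0767,"claw": 0}

```text
time: 1.6
ee_pos: [0.4525, 0.1803, 0.1418]
tcp_rot: [-180.0, -0.0, 99.0]
wrist_force: [-0.4, 0.6, -0.3]
opening: 0.0853
grasp_force: 0.0
```

Emit:
servo_tool:
  rows:
    - {"offset": [-0.863,0.403,0.224],"yaw": 0.0767,"claw": 0}
    - {"offset": [-0.863,0.403,0.224],"yaw": 0.0767,"claw": 0}
    - {"offset": [-0.863,0.403,0.224],"yaw": 0.0767,"claw": 0}
    - {"offset": [-0.863,0.403,0.224],"yaw": 0.0767,"claw": 0}

```text
time: 2.1
ee_pos: [0.5053, 0.103, 0.1203]
tcp_rot: [180.0, -0.0, 85.4]
wrist_force: [-0.4, 0.1, -0.7]
opening: 0.085
grasp_force: 0.0
```

Emit:
servo_tool:
  rows:
    - {"offset": [0,0,0.3],"yaw": 0,"claw": 0}
    - {"offset": [0,0,0.6],"yaw": 0,"claw": 0}
    - {"offset": [0,0,0.78],"yaw": 0,"claw": 0}
    - {"offset": [0,0,0.78],"yaw": 0,"claw": 0.3}
    - {"offset": [0,0,0.78],"yaw": 0,"claw": 0.6}
    - {"offset": [0,0,0.78],"yaw": 0,"claw": 1}
    - {"offset": [0,0,0.78],"yaw": 0,"claw": 1}
    - {"offset": [0,0,0.78],"yaw": 0,"claw": 1}
    - {"offset": [0,0,0.78],"yaw": 0,"claw": 1}
    - {"offset": [0,0,0.78],"yaw": 0,"claw": 1}
  squeeze: 60

```text
time: 3.35
ee_pos: [0.506, 0.1015, 0.0428]
tcp_rot: [179.9, -0.0, 85.2]
wrist_force: [-0.6, -0.2, 6.3]
opening: 0.0097
grasp_force: 60.2
```

Run:
```python
from h import *
from plan import *
o=get_obs();print(o['time'],o['ee_pos'],o['tcp_rot'],o['opening'],o['grasp_force'],o['wrist_force'])
p,d=camera("side");p2,_=camera("top")
save("s2.png",p,180,150,380,360,2)
save("t2.png",p2,230,130,430,260,2)
```

```text
3.35 [0.5059954  0.10145955 0.04275393] [ 1.79922538e+02 -3.09084544e-02  8.52448989e+01] 0.009748320783307401 60.1526015996933 [-0.5643676  -0.18956403  6.2884666 ]
```

Run:
```python
from plan import *
def C(x,y=0): a=np.radians(-84);return (549.2+x*np.cos(a)-y*np.sin(a), -233.8+x*np.sin(a)+y*np.cos(a))
s=np.array((506,102,42,85.3)); t=np.array((*C(-272),42,96))
calls(s,[s+(t-s)*f for f in(.25,.5,.75,1)],[(*C(x),42,96) for x in(-250,-225,-200,-182)],[(*C(x),42,96) for x in(-160,-140,-120,-98)])
```

```text
([-0.16, 0.05, 0.0], np.float64(-0.0149), '')
([-0.319, 0.1, 0.0], np.float64(-0.0297), '')
([-0.479, 0.151, 0.0], np.float64(-0.0446), '')
([-0.639, 0.201, 0.0], np.float64(-0.0594), '')

([-0.22, -0.0, 0.0], np.float64(-0.0), '')
([-0.47, -0.0, 0.0], np.float64(-0.0), '')
([-0.72, 0.0, 0.0], np.float64(-0.0), '')
([-0.9, 0.0, 0.0], np.float64(-0.0), '')

([-0.22, -0.0, 0.0], np.float64(-0.0), '')
([-0.42, 0.0, 0.0], np.float64(-0.0), '')
([-0.62, -0.0, 0.0], np.float64(-0.0), '')
([-0.84, -0.0, 0.0], np.float64(-0.0), '')
```

Emit:
servo_tool:
  rows:
    - {"offset": [-0.08,0.025,0],"yaw": -0.007,"claw": 1}
    - {"offset": [-0.16,0.05,0],"yaw": -0.015,"claw": 1}
    - {"offset": [-0.24,0.075,0],"yaw": -0.022,"claw": 1}
    - {"offset": [-0.32,0.1,0],"yaw": -0.03,"claw": 1}
    - {"offset": [-0.4,0.125,0],"yaw": -0.037,"claw": 1}
    - {"offset": [-0.48,0.15,0],"yaw": -0.045,"claw": 1}
    - {"offset": [-0.56,0.175,0],"yaw": -0.052,"claw": 1}
    - {"offset": [-0.639,0.2,0],"yaw": -0.0594,"claw": 1}
    - {"offset": [-0.639,0.2,0],"yaw": -0.0594,"claw": 1}

```text
time: 4.58
ee_pos: [0.5208, 0.0355, 0.0428]
tcp_rot: [179.9, 0.0, 95.9]
wrist_force: [-0.5, -1.7, 5.0]
opening: 0.0098
grasp_force: 60.1
```

Run:
```python
from h import *
o=get_obs();print(o['time'],o['ee_pos'],o['tcp_rot'],o['opening'],o['grasp_force'],o['wrist_force'])
p,d=camera("side");p2,_=camera("top")
a=cv2.resize(p[150:360,200:360],None,fx=2.5,fy=2.5);b=cv2.resize(p2[130:260,240:410],None,fx=2.3,fy=2.3)
H=max(a.shape[0],b.shape[0]);f=lambda i:cv2.copyMakeBorder(i,0,H-i.shape[0],0,0,cv2.BORDER_CONSTANT)
cv2.imwrite("pics/c3.png",np.hstack([f(a),f(b)])[:,:,::-1])
W=cloud("side",d);m=box(W,(.53,-.03),.16,.006,.013)
k,l,st,_=cv2.connectedComponentsWithStats(m.astype(np.uint8));j=1+st[1:,4].argmax();R=cv2.minAreaRect(W[l==j][:,:2].astype(np.float32)*1000);print(R)
```

```text
4.575 [0.52081312 0.03553799 0.0427604 ] [1.79907124e+02 1.91936890e-02 9.59254846e+01] 0.009787231136754363 60.10603487491608 [-0.45737446 -1.66720744  4.99462029]
((529.6624145507812, -34.268157958984375), (90.28527069091797, 182.36764526367188), 5.388406753540039)
```

View pics/c3.png

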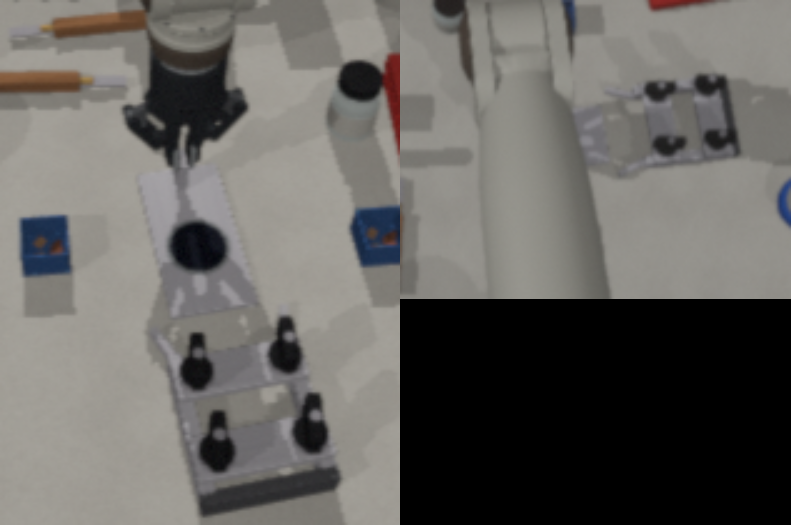

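Emit:
servo_tool:
  rows:
    - {"offset": [-0.09,0,0],"yaw": 0,"claw": 1}
    - {"offset": [-0.18,0,0],"yaw": 0,"claw": 1}
    - {"offset": [-0.27,0,0],"yaw": 0,"claw": 1}
    - {"offset": [-0.36,0,0],"yaw": 0,"claw": 1}
    - {"offset": [-0.45,0,0],"yaw": 0,"claw": 1}
    - {"offset": [-0.54,0,0],"yaw": 0,"claw": 1}
    - {"offset": [-0.63,0,0],"yaw": 0,"claw": 1}
    - {"offset": [-0.72,0,0],"yaw": 0,"claw": 1}
    - {"offset": [-0.81,0,0],"yaw": 0,"claw": 1}
    - {"offset": [-0.9,0,0],"yaw": 0,"claw": 1}

```text
time: 5.92
ee_pos: [0.5301, -0.0532, 0.0427]
tcp_rot: [179.9, -0.1, 96.0]
wrist_force: [0.5, 2.9, 4.8]
opening: 0.0097
grasp_force: 60.1
```

Emit:
servo_tool:
  rows:
    - {"offset": [-0.09,0,0],"yaw": 0,"claw": 1}
    - {"offset": [-0.18,0,0],"yaw": 0,"claw": 1}
    - {"offset": [-0.27,0,0],"yaw": 0,"claw": 1}
    - {"offset": [-0.36,0,0],"yaw": 0,"claw": 1}
    - {"offset": [-0.45,0,0],"yaw": 0,"claw": 1}
    - {"offset": [-0.54,0,0],"yaw": 0,"claw": 1}
    - {"offset": [-0.63,0,0],"yaw": 0,"claw": 1}
    - {"offset": [-0.72,0,0],"yaw": 0,"claw": 1}
    - {"offset": [-0.81,0,0],"yaw": 0,"claw": 1}

```text
time: 7.05
ee_pos: [0.5384, -0.1338, 0.0427]
tcp_rot: [179.9, -0.1, 96.0]
wrist_force: [-1.2, 4.6, 6.4]
opening: 0.0097
grasp_force: 60.2
```

Emit:
servo_tool:
  rows:
    - {"offset": [-0.03,0,0],"yaw": 0,"claw": 1}
    - {"offset": [-0.06,0,0],"yaw": 0,"claw": 1}
    - {"offset": [-0.08,0,0],"yaw": 0,"claw": 1}
    - {"offset": [-0.1,0,0],"yaw": 0,"claw": 1}
    - {"offset": [-0.11,0,0],"yaw": 0,"claw": 1}
    - {"offset": [-0.11,0,0],"yaw": 0,"claw": 1}

```text
time: 7.8
ee_pos: [0.5394, -0.1433, 0.0427]
tcp_rot: [179.9, -0.2, 96.0]
wrist_force: [-1.3, 11.2, 7.7]
opening: 0.0096
grasp_force: 60.4
```

Emit:
servo_tool:
  rows:
    - {"offset": [-0.01,0,0],"yaw": 0,"claw": 1}
    - {"offset": [-0.02,0,0],"yaw": 0,"claw": 1}
    - {"offset": [-0.02,0,0],"yaw": 0,"claw": 1}
    - {"offset": [-0.02,0,0],"yaw": 0,"claw": 1}

```text
time: 8.3
ee_pos: [0.5392, -0.1434, 0.0427]
tcp_rot: [179.9, -0.4, 96.1]
wrist_force: [-3.8, 20.2, 9.9]
opening: 0.0099
grasp_force: 60.7
```

Run:
```python
from h import *
p,d=camera("side")
save("s4.png",p,230,220,360,370,4)
```

```text
(no output)
```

View pics/s4.png

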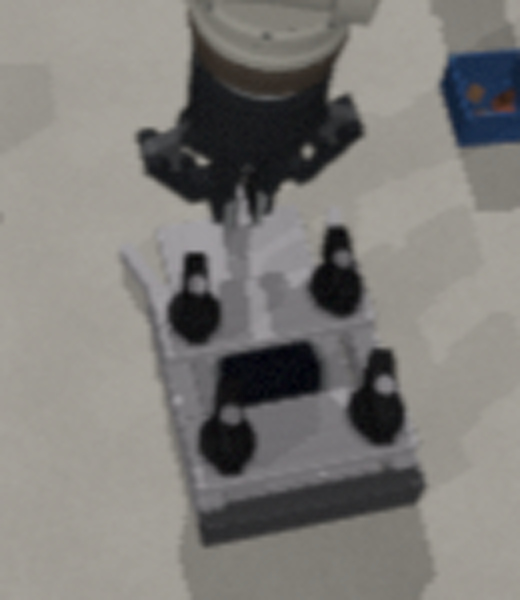

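Run:
```python
from h import *
from plan import *
for n in("top","side"):
    W=cloud(n,np.load(f"pics/{n}0.npy"))
    for k,c in enumerate([(.588,-.2),(.504,-.209),(.596,-.274),(.5125,-.282)]):
        P=W[box(W,c,.03,.06,.095)][:,:2];w,v=np.linalg.eigh(np.cov(P.T));print(n,k+1,round(np.degrees(np.arctan2(v[1,1],v[0,1]))%180,1))
def C(x,y=0): a=np.radians(-84);return (549.2+x*np.cos(a)-y*np.sin(a), -233.8+x*np.sin(a)+y*np.cos(a))
for k in [(-30,42),(-30,-42),(45,42),(45,-42)]: print(np.round(C(*k),1))
calls((*C(-88),42,96),[(*C(-91),42,96),(*C(-91),125,96)],[(*C(-30,42),125,88.8)])
```

```text
top 1 87.6
top 2 85.7
top 3 81.9
top 4 87.9
side 1 89.4
side 2 84.7
side 3 83.5
side 4 85.7
[ 587.8 -199.6]
[ 504.3 -208.4]
[ 595.7 -274.2]
[ 512.1 -282.9]
([0.03, -0.0, 0.0], 0.0, '')
([0.03, -0.0, -0.83], 0.0, '')

([-0.61, 0.42, 0.0], np.float64(0.04), '')
```

Emit:
servo_tool:
  rows:
    - {"offset": [0.03,0,0],"yaw": 0,"claw": 1}
    - {"offset": [0.03,0,0],"yaw": 0,"claw": 0.8}
    - {"offset": [0.03,0,0],"yaw": 0,"claw": 0.6}
    - {"offset": [0.03,0,0],"yaw": 0,"claw": 0.6}
    - {"offset": [0.03,0,-0.15],"yaw": 0,"claw": 0.5}
    - {"offset": [0.03,0,-0.45],"yaw": 0,"claw": 0.5}
    - {"offset": [0.03,0,-0.83],"yaw": 0,"claw": 0.5}
    - {"offset": [0.03,0,-0.83],"yaw": 0,"claw": 0.5}

```text
time: 9.35
ee_pos: [0.5406, -0.1445, 0.1292]
tcp_rot: [179.7, 0.1, 95.9]
wrist_force: [-0.2, -1.1, -0.4]
opening: 0.0428
grasp_force: 0.0
```

Emit:
servo_tool:
  rows:
    - {"offset": [-0.3,0.2,0],"yaw": 0.02,"claw": 0.5}
    - {"offset": [-0.64,0.42,0],"yaw": 0.0417,"claw": 0.5}
    - {"offset": [-0.64,0.42,0],"yaw": 0.0417,"claw": 0.5}
    - {"offset": [-0.64,0.42,0],"yaw": 0.0417,"claw": 0.5}

```text
time: 9.85
ee_pos: [0.5869, -0.2031, 0.1244]
tcp_rot: [-179.9, -0.0, 88.5]
wrist_force: [-0.8, 0.5, 0.8]
opening: 0.0425
grasp_force: 0.0
```

Emit:
servo_tool:
  rows:
    - {"offset": [0,0,0.2],"yaw": 0,"claw": 0.5}
    - {"offset": [0,0,0.46],"yaw": 0,"claw": 0.5}
    - {"offset": [0,0,0.46],"yaw": 0,"claw": 0.5}
    - {"offset": [0,0,0.46],"yaw": 0,"claw": 1}
    - {"offset": [0,0,0.46],"yaw": 0,"claw": 1}
    - {"offset": [0,0,0.46],"yaw": 0,"claw": 1}
    - {"offset": [0,0,0.46],"yaw": 0,"claw": 1}
  squeeze: 50

```text
time: 10.72
ee_pos: [0.5871, -0.2032, 0.0806]
tcp_rot: [180.0, 0.0, 88.4]
wrist_force: [-5.4, 0.6, 5.6]
opening: 0.0117
grasp_force: 49.0
```

Emit:
servo_tool:
  rows:
    - {"offset": [0,0,0],"yaw": 0,"claw": 0.6}
    - {"offset": [0,0,0],"yaw": 0,"claw": 0.6}
    - {"offset": [0.034,0,0],"yaw": 0,"claw": 0.6}
    - {"offset": [0.034,0,0],"yaw": 0,"claw": 1}
    - {"offset": [0.034,0,0],"yaw": 0,"claw": 1}
    - {"offset": [0.034,0,0],"yaw": 0,"claw": 1}
    - {"offset": [0.034,0,0],"yaw": 0,"claw": 1}

```text
time: 11.6
ee_pos: [0.5871, -0.1997, 0.079]
tcp_rot: [-180.0, -0.0, 88.4]
wrist_force: [-4.9, 1.6, 4.7]
opening: 0.0121
grasp_force: 49.9
```

Emit:
servo_tool:
  rows:
    - {"offset": [0,0,0],"yaw": 0.04,"claw": 1}
    - {"offset": [0,0,0],"yaw": 0.08,"claw": 1}
    - {"offset": [0,0,0],"yaw": 0.12,"claw": 1}
    - {"offset": [0,0,0],"yaw": 0.16,"claw": 1}
    - {"offset": [0,0,0],"yaw": 0.2,"claw": 1}
    - {"offset": [0,0,0],"yaw": 0.24,"claw": 1}
    - {"offset": [0,0,0],"yaw": 0.28,"claw": 1}
    - {"offset": [0,0,0],"yaw": 0.32,"claw": 1}
    - {"offset": [0,0,0],"yaw": 0.36,"claw": 1}
    - {"offset": [0,0,0],"yaw": 0.4,"claw": 1}
    - {"offset": [0,0,0],"yaw": 0.44,"claw": 1}
    - {"offset": [0,0,0],"yaw": 0.48,"claw": 1}

```text
time: 13.1
ee_pos: [0.5866, -0.1993, 0.079]
tcp_rot: [-179.9, 0.1, 1.8]
wrist_force: [-7.0, 4.2, 7.5]
opening: 0.012
grasp_force: 50.1
```

Run:
```python
from h import *
o=get_obs();print(o['time'],o['ee_pos'],o['tcp_rot'],o['q'],o['opening'],o['grasp_force'],o['wrist_force'],o['torque'])
```

```text
13.1 [ 0.5866131 -0.1993208  0.0789986] [-1.79939560e+02  7.96626375e-02  1.82037956e+00] [-1.87799646e+01  1.42781152e+01  3.74741288e+00  7.95651321e+01
  2.85463383e-02  1.59399674e+02] 0.011974126387417962 50.076777935028076 [-7.01716173  4.19852426  7.45311644] [0.91984674 1.61451359 0.1118182 ]
```

Emit:
servo_tool:
  rows:
    - {"offset": [0,0,0],"yaw": 0,"claw": 0.8}
    - {"offset": [0,0,0],"yaw": 0,"claw": 0.5}
    - {"offset": [0,0,-0.2],"yaw": 0,"claw": 0.5}
    - {"offset": [0,0,-0.45],"yaw": -0.05,"claw": 0.5}
    - {"offset": [0,0,-0.45],"yaw": -0.5,"claw": 0.5}
    - {"offset": [0,0,-0.45],"yaw": -0.5,"claw": 0.5}
    - {"offset": [0,0,-0.45],"yaw": -0.5,"claw": 0.5}
    - {"offset": [0,0,-0.45],"yaw": -0.5,"claw": 0.5}
    - {"offset": [0,0,-0.45],"yaw": -0.5,"claw": 0.5}
    - {"offset": [0,0,-0.45],"yaw": -0.5,"claw": 0.5}
    - {"offset": [0,0,-0.45],"yaw": -0.5,"claw": 0.5}
    - {"offset": [0,0,-0.45],"yaw": -0.5,"claw": 0.5}

```text
time: 14.6
ee_pos: [0.5877, -0.2001, 0.1237]
tcp_rot: [180.0, 0.0, 92.4]
wrist_force: [0.1, -0.2, -0.1]
opening: 0.0428
grasp_force: 0.0
```

Emit:
servo_tool:
  rows:
    - {"offset": [0,0,0],"yaw": -0.5,"claw": 0.5}
    - {"offset": [0,0,0],"yaw": -0.5,"claw": 0.5}
    - {"offset": [0,0,0],"yaw": -0.5,"claw": 0.5}
    - {"offset": [0,0,0],"yaw": -0.5,"claw": 0.5}
    - {"offset": [0,0,0],"yaw": -0.5,"claw": 0.5}
    - {"offset": [0,0,0],"yaw": -0.5,"claw": 0.5}
    - {"offset": [0,0,0],"yaw": -0.5,"claw": 0.5}
    - {"offset": [0,0,0],"yaw": -0.5,"claw": 0.5}
    - {"offset": [0,0,0],"yaw": -0.5,"claw": 0.5}
    - {"offset": [0,0,0],"yaw": -0.5,"claw": 0.5}

```text
time: 15.85
ee_pos: [0.5876, -0.2, 0.1237]
tcp_rot: [-180.0, 0.0, -177.9]
wrist_force: [0.1, 0.2, -0.2]
opening: 0.0427
grasp_force: 0.0
```

Emit:
servo_tool:
  rows:
    - {"offset": [0,0,0.2],"yaw": 0,"claw": 0.5}
    - {"offset": [0,0,0.45],"yaw": 0,"claw": 0.5}
    - {"offset": [0,0,0.45],"yaw": 0,"claw": 0.5}
    - {"offset": [0,0,0.45],"yaw": 0,"claw": 1}
    - {"offset": [0,0,0.45],"yaw": 0,"claw": 1}
    - {"offset": [0,0,0.45],"yaw": 0,"claw": 1}
    - {"offset": [0,0,0.45],"yaw": 0,"claw": 1}

```text
time: 16.73
ee_pos: [0.588, -0.1993, 0.0804]
tcp_rot: [180.0, 0.1, -177.9]
wrist_force: [-1.5, 5.2, 5.8]
opening: 0.0119
grasp_force: 49.2
```

Run:
```python
from h import *
o=get_obs();print(o['time'],o['ee_pos'],o['tcp_rot'],o['q'],o['opening'],o['grasp_force'],o['wrist_force'],o['torque'])
```

```text
16.725 [ 0.58799871 -0.19932069  0.08041062] [ 1.79968260e+02  1.17518211e-01 -1.77936117e+02] [-1.87584453e+01  1.42366564e+01  3.85419470e+00  7.95189783e+01
  7.14416118e-02 -2.08222990e+01] 0.011929785967774598 49.21022415161133 [-1.54647407  5.1641761   5.83772763] [ 1.0329386   0.30850713 -0.06284658]
```

Emit:
servo_tool:
  rows:
    - {"offset": [0,0,0],"yaw": 0.05,"claw": 1}
    - {"offset": [0,0,0],"yaw": 0.1,"claw": 1}
    - {"offset": [0,0,0],"yaw": 0.15,"claw": 1}
    - {"offset": [0,0,0],"yaw": 0.2,"claw": 1}
    - {"offset": [0,0,0],"yaw": 0.23,"claw": 1}
    - {"offset": [0,0,0],"yaw": 0.24,"claw": 1}
    - {"offset": [0,0,0],"yaw": 0.25,"claw": 1}
    - {"offset": [0,0,0],"yaw": 0.26,"claw": 1}
    - {"offset": [0,0,0],"yaw": 0.27,"claw": 1}
    - {"offset": [0,0,0],"yaw": 0.27,"claw": 1}

```text
time: 17.98
ee_pos: [0.5878, -0.1999, 0.0803]
tcp_rot: [180.0, 0.1, 133.5]
wrist_force: [-3.4, 1.8, 5.3]
opening: 0.0114
grasp_force: 53.7
```

Run:
```python
from h import *
o=get_obs();print(o['time'],o['ee_pos'],o['tcp_rot'],o['q'],o['opening'],o['grasp_force'],o['wrist_force'],o['torque'])
```

```text
17.975 [ 0.58775485 -0.19989179  0.08034116] [1.79969382e+02 8.52795626e-02 1.33496316e+02] [-1.87770894e+01  1.42402993e+01  3.85090073e+00  7.95208685e+01
 -1.25738089e-02  2.77265618e+01] 0.011355704090093097 53.700455725193024 [-3.3683605   1.80376474  5.27829155] [0.2541842  0.62380373 1.00120539]
```

Run:
```python
from plan import *
s=(587.6,-200.1,79,133.5)
calls(s,[(587.6,-200.1,124,133.5)],[(595.7,-274.2,124,263)])
calls((595.7,-274.2,124,135),[(512.1,-282.9,124,266.5)])
calls((512.1,-282.9,124,135),[(504.3,-208.4,124,265)])
```

```text
([0.0, 0.0, -0.45], -0.0, '')

([-0.593, -0.451, 0.0], np.float64(-0.7194), '')

([0.53, -0.653, 0.0], -0.7306, '')

([0.582, 0.472, 0.0], -0.7222, '')
```

Emit:
servo_tool:
  rows:
    - {"offset": [0,0,0],"yaw": 0,"claw": 0.8}
    - {"offset": [0,0,0],"yaw": 0,"claw": 0.5}
    - {"offset": [0,0,0],"yaw": 0,"claw": 0.5}
    - {"offset": [0,0,-0.2],"yaw": 0,"claw": 0.5}
    - {"offset": [0,0,-0.45],"yaw": 0,"claw": 0.5}
    - {"offset": [0,0,-0.45],"yaw": 0,"claw": 0.5}

```text
time: 18.73
ee_pos: [0.5883, -0.2003, 0.1258]
tcp_rot: [179.9, 0.2, 133.4]
wrist_force: [-0.2, -0.2, 0.1]
opening: 0.0428
grasp_force: 0.0
```

Emit:
servo_tool:
  rows:
    - {"offset": [-0.2,-0.15,0],"yaw": -0.7194,"claw": 0.5}
    - {"offset": [-0.4,-0.3,0],"yaw": -0.7194,"claw": 0.5}
    - {"offset": [-0.593,-0.451,0],"yaw": -0.7194,"claw": 0.5}
    - {"offset": [-0.593,-0.451,0],"yaw": -0.7194,"claw": 0.5}
    - {"offset": [-0.593,-0.451,0],"yaw": -0.7194,"claw": 0.5}
    - {"offset": [-0.593,-0.451,0],"yaw": -0.7194,"claw": 0.5}
    - {"offset": [-0.593,-0.451,0],"yaw": -0.7194,"claw": 0.5}
    - {"offset": [-0.593,-0.451,0],"yaw": -0.7194,"claw": 0.5}
    - {"offset": [-0.593,-0.451,0],"yaw": -0.7194,"claw": 0.5}
    - {"offset": [-0.593,-0.451,0],"yaw": -0.7194,"claw": 0.5}
    - {"offset": [-0.593,-0.451,0],"yaw": -0.7194,"claw": 0.5}
    - {"offset": [-0.593,-0.451,0],"yaw": -0.7194,"claw": 0.5}

```text
time: 20.23
ee_pos: [0.5951, -0.2739, 0.1225]
tcp_rot: [179.9, 0.0, -97.3]
wrist_force: [-0.4, -0.7, -0.2]
opening: 0.0428
grasp_force: 0.0
```

Emit:
servo_tool:
  rows:
    - {"offset": [0,0,0],"yaw": 0,"claw": 0.5}
    - {"offset": [0,0,0],"yaw": 0,"claw": 0.5}
    - {"offset": [0,0,0],"yaw": 0,"claw": 0.5}

```text
time: 20.6
ee_pos: [0.5954, -0.2739, 0.1235]
tcp_rot: [180.0, 0.0, -97.8]
wrist_force: [0.4, 0.7, 0.6]
opening: 0.043
grasp_force: 0.0
```

Run:
```python
from h import *
o=get_obs();print(o['time'],o['ee_pos'],o['tcp_rot'],o['q'],o['wrist_force'],o['torque'])
p,d=camera("side");save("s5.png",p,230,220,360,370,4)
```

```text
20.6 [ 0.59536902 -0.27394254  0.12353374] [ 1.79985330e+02  4.37192013e-03 -9.77832600e+01] [-2.47081736e+01  1.88104847e+01  1.42429472e+01  8.54477698e+01
 -8.81444809e-05 -1.06924914e+02] [0.39842943 0.66678047 0.63405596] [0.00110689 0.01822208 0.02305911]
```

View pics/s5.png

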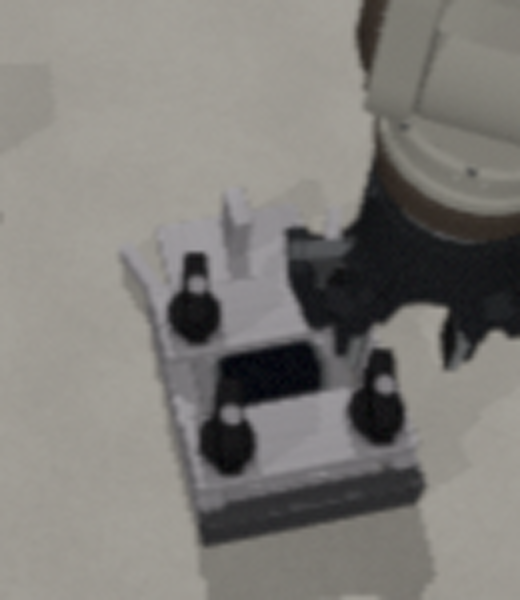

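Emit:
servo_tool:
  rows:
    - {"offset": [0,0,0.2],"yaw": 0,"claw": 0.5}
    - {"offset": [0,0,0.45],"yaw": 0,"claw": 0.5}
    - {"offset": [0,0,0.45],"yaw": 0,"claw": 0.5}
    - {"offset": [0,0,0.45],"yaw": 0,"claw": 1}
    - {"offset": [0,0,0.45],"yaw": 0,"claw": 1}
    - {"offset": [0,0,0.45],"yaw": 0,"claw": 1}
    - {"offset": [0,0,0.45],"yaw": 0,"claw": 1}

```text
time: 21.52
ee_pos: [0.5949, -0.2741, 0.0805]
tcp_rot: [180.0, -0.0, -97.7]
wrist_force: [-7.6, 2.1, 6.0]
opening: 0.0114
grasp_force: 49.0
```

Emit:
servo_tool:
  rows:
    - {"offset": [0,0,0],"yaw": 0.05,"claw": 1}
    - {"offset": [0,0,0],"yaw": 0.1,"claw": 1}
    - {"offset": [0,0,0],"yaw": 0.15,"claw": 1}
    - {"offset": [0,0,0],"yaw": 0.2,"claw": 1}
    - {"offset": [0,0,0],"yaw": 0.25,"claw": 1}
    - {"offset": [0,0,0],"yaw": 0.3,"claw": 1}
    - {"offset": [0,0,0],"yaw": 0.35,"claw": 1}
    - {"offset": [0,0,0],"yaw": 0.4,"claw": 1}
    - {"offset": [0,0,0],"yaw": 0.45,"claw": 1}
    - {"offset": [0,0,0],"yaw": 0.5,"claw": 1}
    - {"offset": [0,0,0],"yaw": 0.55,"claw": 1}
    - {"offset": [0,0,0],"yaw": 0.6,"claw": 1}

```text
time: 23.02
ee_pos: [0.5946, -0.2738, 0.0805]
tcp_rot: [-180.0, -0.0, 154.1]
wrist_force: [-8.5, 2.4, 6.3]
opening: 0.0114
grasp_force: 49.2
```

Emit:
servo_tool:
  rows:
    - {"offset": [0,0,0],"yaw": 0.04,"claw": 1}
    - {"offset": [0,0,0],"yaw": 0.06,"claw": 1}
    - {"offset": [0,0,0],"yaw": 0.08,"claw": 1}
    - {"offset": [0,0,0],"yaw": 0.09,"claw": 1}
    - {"offset": [0,0,0],"yaw": 0.1,"claw": 1}
    - {"offset": [0,0,0],"yaw": 0.11,"claw": 1}
    - {"offset": [0,0,0],"yaw": 0.114,"claw": 1}
    - {"offset": [0,0,0],"yaw": 0.114,"claw": 1}

```text
time: 24.02
ee_pos: [0.5947, -0.2737, 0.0805]
tcp_rot: [-180.0, -0.0, 133.9]
wrist_force: [-8.1, 3.2, 4.9]
opening: 0.0122
grasp_force: 52.5
```

Run:
```python
from h import *
o=get_obs();print(o['time'],o['ee_pos'],o['tcp_rot'],o['q'],o['wrist_force'],o['torque'])
```

```text
24.025 [ 0.59466533 -0.27366232  0.08045472] [-1.79962595e+02 -3.01215783e-02  1.33882981e+02] [-2.47013213e+01  1.90440657e+01  9.78413082e+00  8.07817648e+01
 -2.38242935e-02  2.14156970e+01] [-8.12955743  3.20080855  4.92228736] [0.5216821  1.74413469 0.84294873]
```

Emit:
servo_tool:
  rows:
    - {"offset": [0,0,0],"yaw": 0,"claw": 0.8}
    - {"offset": [0,0,0],"yaw": 0,"claw": 0.5}
    - {"offset": [0,0,0],"yaw": 0,"claw": 0.5}
    - {"offset": [0,0,-0.2],"yaw": 0,"claw": 0.5}
    - {"offset": [0,0,-0.45],"yaw": 0,"claw": 0.5}
    - {"offset": [0,0,-0.45],"yaw": 0,"claw": 0.5}

```text
time: 24.78
ee_pos: [0.5965, -0.2744, 0.126]
tcp_rot: [179.9, 0.2, 133.8]
wrist_force: [0.6, -0.1, 0.3]
opening: 0.0427
grasp_force: 0.0
```

Emit:
servo_tool:
  rows:
    - {"offset": [0.15,-0.2,0],"yaw": -0.738,"claw": 0.5}
    - {"offset": [0.35,-0.45,0],"yaw": -0.738,"claw": 0.5}
    - {"offset": [0.511,-0.664,0],"yaw": -0.738,"claw": 0.5}
    - {"offset": [0.511,-0.664,0],"yaw": -0.738,"claw": 0.5}
    - {"offset": [0.511,-0.664,0],"yaw": -0.738,"claw": 0.5}
    - {"offset": [0.511,-0.664,0],"yaw": -0.738,"claw": 0.5}
    - {"offset": [0.511,-0.664,0],"yaw": -0.738,"claw": 0.5}
    - {"offset": [0.511,-0.664,0],"yaw": -0.738,"claw": 0.5}
    - {"offset": [0.511,-0.664,0],"yaw": -0.738,"claw": 0.5}
    - {"offset": [0.511,-0.664,0],"yaw": -0.738,"claw": 0.5}
    - {"offset": [0.511,-0.664,0],"yaw": -0.738,"claw": 0.5}
    - {"offset": [0.511,-0.664,0],"yaw": -0.738,"claw": 0.5}

```text
time: 26.28
ee_pos: [0.5119, -0.2829, 0.1227]
tcp_rot: [179.9, 0.0, -96.9]
wrist_force: [0.1, -0.3, 0.4]
opening: 0.0424
grasp_force: 0.0
```

Emit:
servo_tool:
  rows:
    - {"offset": [0,0,0],"yaw": 0,"claw": 0.5}
    - {"offset": [0,0,0],"yaw": 0,"claw": 0.5}
    - {"offset": [0,0,0],"yaw": 0,"claw": 0.5}

```text
time: 26.65
ee_pos: [0.5121, -0.2831, 0.1236]
tcp_rot: [180.0, 0.0, -97.4]
wrist_force: [0.4, 0.4, 0.5]
opening: 0.0427
grasp_force: 0.0
```

Emit:
servo_tool:
  rows:
    - {"offset": [0,0,0.2],"yaw": -0.02,"claw": 0.5}
    - {"offset": [0,0,0.45],"yaw": -0.02,"claw": 0.5}
    - {"offset": [0,0,0.45],"yaw": -0.02,"claw": 0.5}
    - {"offset": [0,0,0.45],"yaw": -0.02,"claw": 1}
    - {"offset": [0,0,0.45],"yaw": -0.02,"claw": 1}
    - {"offset": [0,0,0.45],"yaw": -0.02,"claw": 1}
    - {"offset": [0,0,0.45],"yaw": -0.02,"claw": 1}

```text
time: 27.52
ee_pos: [0.5114, -0.2833, 0.0804]
tcp_rot: [180.0, -0.0, -93.7]
wrist_force: [-7.8, 1.0, 5.4]
opening: 0.012
grasp_force: 49.0
```

Emit:
servo_tool:
  rows:
    - {"offset": [0,0,0],"yaw": 0.05,"claw": 1}
    - {"offset": [0,0,0],"yaw": 0.1,"claw": 1}
    - {"offset": [0,0,0],"yaw": 0.15,"claw": 1}
    - {"offset": [0,0,0],"yaw": 0.2,"claw": 1}
    - {"offset": [0,0,0],"yaw": 0.25,"claw": 1}
    - {"offset": [0,0,0],"yaw": 0.3,"claw": 1}
    - {"offset": [0,0,0],"yaw": 0.35,"claw": 1}
    - {"offset": [0,0,0],"yaw": 0.4,"claw": 1}
    - {"offset": [0,0,0],"yaw": 0.45,"claw": 1}
    - {"offset": [0,0,0],"yaw": 0.5,"claw": 1}
    - {"offset": [0,0,0],"yaw": 0.55,"claw": 1}
    - {"offset": [0,0,0],"yaw": 0.6,"claw": 1}

```text
time: 29.02
ee_pos: [0.5106, -0.2823, 0.0803]
tcp_rot: [180.0, -0.1, 158.0]
wrist_force: [-11.6, 6.3, 8.9]
opening: 0.0113
grasp_force: 49.4
```

Emit:
servo_tool:
  rows:
    - {"offset": [0,0,0],"yaw": 0.04,"claw": 1}
    - {"offset": [0,0,0],"yaw": 0.07,"claw": 1}
    - {"offset": [0,0,0],"yaw": 0.09,"claw": 1}
    - {"offset": [0,0,0],"yaw": 0.1,"claw": 1}
    - {"offset": [0,0,0],"yaw": 0.11,"claw": 1}
    - {"offset": [0,0,0],"yaw": 0.12,"claw": 1}
    - {"offset": [0,0,0],"yaw": 0.13,"claw": 1}
    - {"offset": [0,0,0],"yaw": 0.135,"claw": 1}

```text
time: 30.02
ee_pos: [0.5108, -0.282, 0.0803]
tcp_rot: [-180.0, -0.1, 134.1]
wrist_force: [-12.0, 6.4, 9.0]
opening: 0.0119
grasp_force: 53.0
```

Run:
```python
from h import *
o=get_obs();print(o['time'],o['ee_pos'],o['tcp_rot'],o['q'],o['wrist_force'],o['torque'])
```

```text
30.025 [ 0.510759   -0.28204951  0.08029613] [-1.79966094e+02 -1.44587916e-01  1.34078269e+02] [-2.89130142e+01  9.40356324e+00 -1.79684797e+00  7.89477706e+01
  9.87137086e-03  1.70086612e+01] [-11.97860452   6.39228048   8.96906143] [1.38656798 2.4529787  0.94696552]
```

Emit:
servo_tool:
  rows:
    - {"offset": [0,0,0],"yaw": 0,"claw": 0.8}
    - {"offset": [0,0,0],"yaw": 0,"claw": 0.5}
    - {"offset": [0,0,0],"yaw": 0,"claw": 0.5}
    - {"offset": [0,0,-0.2],"yaw": 0,"claw": 0.5}
    - {"offset": [0,0,-0.45],"yaw": 0,"claw": 0.5}
    - {"offset": [0,0,-0.45],"yaw": 0,"claw": 0.5}

```text
time: 30.78
ee_pos: [0.5131, -0.2836, 0.1258]
tcp_rot: [179.9, 0.2, 134.1]
wrist_force: [0.2, 0.5, 0.2]
opening: 0.0428
grasp_force: 0.0
```

Emit:
servo_tool:
  rows:
    - {"offset": [0.2,0.15,0],"yaw": -0.728,"claw": 0.5}
    - {"offset": [0.4,0.3,0],"yaw": -0.728,"claw": 0.5}
    - {"offset": [0.591,0.463,0],"yaw": -0.728,"claw": 0.5}
    - {"offset": [0.591,0.463,0],"yaw": -0.728,"claw": 0.5}
    - {"offset": [0.591,0.463,0],"yaw": -0.728,"claw": 0.5}
    - {"offset": [0.591,0.463,0],"yaw": -0.728,"claw": 0.5}
    - {"offset": [0.591,0.463,0],"yaw": -0.728,"claw": 0.5}
    - {"offset": [0.591,0.463,0],"yaw": -0.728,"claw": 0.5}
    - {"offset": [0.591,0.463,0],"yaw": -0.728,"claw": 0.5}
    - {"offset": [0.591,0.463,0],"yaw": -0.728,"claw": 0.5}
    - {"offset": [0.591,0.463,0],"yaw": -0.728,"claw": 0.5}
    - {"offset": [0.591,0.463,0],"yaw": -0.728,"claw": 0.5}

```text
time: 32.28
ee_pos: [0.5041, -0.2083, 0.1227]
tcp_rot: [179.9, 0.0, -96.7]
wrist_force: [-0.0, 0.1, 0.7]
opening: 0.0428
grasp_force: 0.0
```

Emit:
servo_tool:
  rows:
    - {"offset": [0,0,0],"yaw": -0.015,"claw": 0.5}
    - {"offset": [0,0,0],"yaw": -0.015,"claw": 0.5}
    - {"offset": [0,0,0],"yaw": -0.015,"claw": 0.5}

```text
time: 32.65
ee_pos: [0.5042, -0.2084, 0.1233]
tcp_rot: [180.0, 0.0, -94.4]
wrist_force: [0.4, -0.1, -0.6]
opening: 0.0429
grasp_force: 0.0
```

Emit:
servo_tool:
  rows:
    - {"offset": [0,0,0.2],"yaw": 0,"claw": 0.5}
    - {"offset": [0,0,0.45],"yaw": 0,"claw": 0.5}
    - {"offset": [0,0,0.45],"yaw": 0,"claw": 0.5}
    - {"offset": [0,0,0.45],"yaw": 0,"claw": 1}
    - {"offset": [0,0,0.45],"yaw": 0,"claw": 1}
    - {"offset": [0,0,0.45],"yaw": 0,"claw": 1}
    - {"offset": [0,0,0.45],"yaw": 0,"claw": 1}

```text
time: 33.52
ee_pos: [0.5037, -0.2086, 0.0803]
tcp_rot: [180.0, -0.0, -94.4]
wrist_force: [-8.0, 0.8, 5.7]
opening: 0.0118
grasp_force: 49.1
```

Emit:
servo_tool:
  rows:
    - {"offset": [0,0,0],"yaw": 0.05,"claw": 1}
    - {"offset": [0,0,0],"yaw": 0.1,"claw": 1}
    - {"offset": [0,0,0],"yaw": 0.15,"claw": 1}
    - {"offset": [0,0,0],"yaw": 0.2,"claw": 1}
    - {"offset": [0,0,0],"yaw": 0.25,"claw": 1}
    - {"offset": [0,0,0],"yaw": 0.3,"claw": 1}
    - {"offset": [0,0,0],"yaw": 0.35,"claw": 1}
    - {"offset": [0,0,0],"yaw": 0.4,"claw": 1}
    - {"offset": [0,0,0],"yaw": 0.45,"claw": 1}
    - {"offset": [0,0,0],"yaw": 0.5,"claw": 1}
    - {"offset": [0,0,0],"yaw": 0.55,"claw": 1}
    - {"offset": [0,0,0],"yaw": 0.6,"claw": 1}

```text
time: 35.02
ee_pos: [0.503, -0.2077, 0.0802]
tcp_rot: [180.0, -0.1, 157.4]
wrist_force: [-11.2, 4.3, 9.1]
opening: 0.012
grasp_force: 49.4
```

Emit:
servo_tool:
  rows:
    - {"offset": [0,0,0],"yaw": 0.04,"claw": 1}
    - {"offset": [0,0,0],"yaw": 0.07,"claw": 1}
    - {"offset": [0,0,0],"yaw": 0.09,"claw": 1}
    - {"offset": [0,0,0],"yaw": 0.1,"claw": 1}
    - {"offset": [0,0,0],"yaw": 0.11,"claw": 1}
    - {"offset": [0,0,0],"yaw": 0.12,"claw": 1}
    - {"offset": [0,0,0],"yaw": 0.127,"claw": 1}
    - {"offset": [0,0,0],"yaw": 0.127,"claw": 1}

```text
time: 36.02
ee_pos: [0.5031, -0.2076, 0.0802]
tcp_rot: [-180.0, -0.1, 134.9]
wrist_force: [-10.7, 6.3, 9.5]
opening: 0.0119
grasp_force: 51.2
```

Run:
```python
from h import *
o=get_obs();print(o['time'],o['ee_pos'],o['tcp_rot'],o['q'],o['wrist_force'],o['torque'])
```

```text
36.025 [ 0.50311651 -0.20756205  0.08020894] [-1.79975898e+02 -1.21318582e-01  1.34860182e+02] [-2.24315848e+01  4.07314218e+00 -7.64629810e+00  7.84017782e+01
  2.46002204e-02  2.27081815e+01] [-10.69042828   6.3163803    9.53249565] [1.13028767 2.25432349 0.8012388 ]
```

Emit:
servo_tool:
  rows:
    - {"offset": [0,0,0],"yaw": 0,"claw": 0.8}
    - {"offset": [0,0,0],"yaw": 0,"claw": 0.5}
    - {"offset": [0,0,0],"yaw": 0,"claw": 0.5}
    - {"offset": [0,0,-0.2],"yaw": 0,"claw": 0.5}
    - {"offset": [0,0,-0.5],"yaw": 0,"claw": 0.5}
    - {"offset": [0,0,-1],"yaw": -0.05,"claw": 0.5}
    - {"offset": [0.4,0.4,-1],"yaw": -0.1,"claw": 0.4}
    - {"offset": [0.8,0.6,-1],"yaw": -0.15,"claw": 0.4}
    - {"offset": [1,0.6,-1],"yaw": -0.2,"claw": 0.4}
    - {"offset": [1,0.6,-1],"yaw": -0.25,"claw": 0.4}
    - {"offset": [1,0.6,-1],"yaw": -0.25,"claw": 0.4}

```text
time: 37.4
ee_pos: [0.4765, -0.095, 0.179]
tcp_rot: [-180.0, 0.0, 179.8]
wrist_force: [0.3, -0.7, -0.2]
opening: 0.0514
grasp_force: 0.0
```

```bash
cat >> h.py <<'E'
def spats():
    out={}
    for n in("top","side"):
        p,d=camera(n);out[n]=p;
        for r,b in spat(n,p):
            c=plane(n,r[0],.013)[0,:2]
            if not(.2<c[0]<.8 and -.1<c[1]<.7): continue
            # long axis end midpoints
            e=[(b[i]+b[(i+1)%4])/2 for i in range(4)]
            L=[np.linalg.norm(b[i]-b[(i+1)%4]) for i in range(4)]
            k=int(np.argmin(L[:2]));E=plane(n,[e[k],e[k+2]],.013)[:,:2]*1000
            v=E[0]-E[1]
            print(n,"c",np.round(E.mean(0),1),"len",round(np.linalg.norm(v)),"ang",round(np.degrees(np.arctan2(v[1],v[0]))%180,1))
    return out
E
python3 - <<'E'
from h import *
o=get_obs();print(o['time'],o['ee_pos'],o['tcp_rot'],o['q'])
r=spats()
for n in("top","side"):
    p,d=camera(n);W=cloud(n,d)
    for k,c in enumerate([(.588,-.2),(.504,-.209),(.596,-.274),(.5125,-.282)]):
        P=W[box(W,c,.03,.06,.095)][:,:2]
        if len(P)<20: continue
        w,v=np.linalg.eigh(np.cov(P.T));print(n,k+1,len(P),round((96-np.degrees(np.arctan2(v[1,1],v[0,1])))%180,1),"deg (137.5 tight)")
    m=box(W,(.54,-.142),.03,.03,.06);print("fin",cv2.minAreaRect(W[m][:,:2].astype(np.float32)*1000))
E
```

```text
37.4 [ 0.47650833 -0.09503065  0.17903173] [-1.79990597e+02  3.49631203e-02  1.79767094e+02] [-1.12771133e+01 -4.59009430e+00 -5.36514354e+00  8.91888338e+01
 -2.53138774e-03 -1.10442049e+01]
top c [363.  196.3] len 114 ang 176.0
top c [371.2 383.8] len 115 ang 174.5
top c [450.2 287.7] len 112 ang 0.0
side c [360.7 198.6] len 117 ang 174.9
side c [427.2 288. ] len 65 ang 5.1
side c [372.1 386.4] len 116 ang 175.0
top 4 64 136.4 deg (137.5 tight)
fin ((0.0, 0.0), (0.0, 0.0), 0.0)
side 1 202 137.3 deg (137.5 tight)
side 2 201 136.7 deg (137.5 tight)
side 3 224 137.1 deg (137.5 tight)
side 4 216 136.6 deg (137.5 tight)
fin ((540.922119140625, -142.3719024658203), (12.80826473236084, 27.08553123474121), 5.636302947998047)
```

Run:
```python
from plan import *
s=(476.5,-95,179.3,179.8)
t=(415.7,193.2,110,175.4)
S=np.array(s);T=np.array(t)
calls(s,[S+(T-S)/3],[S+(T-S)*2/3],[t],[(415.7,193.2,24.5,175.4)])
```

```text
([0.206, 0.96, 0.231], np.float64(0.0081), '')

([0.231, 0.954, 0.231], np.float64(0.0081), '')

([0.255, 0.948, 0.231], np.float64(0.0081), '')

([0.0, 0.0, 0.855], np.float64(-0.0), '')
```

Emit:
servo_tool:
  rows:
    - {"offset": [0.1,0.5,0.1],"yaw": 0.0081,"claw": 0.4}
    - {"offset": [0.206,0.96,0.231],"yaw": 0.0081,"claw": 0.4}

```text
time: 37.85
ee_pos: [0.4561, 0.0015, 0.1555]
tcp_rot: [180.0, 0.0, 178.1]
wrist_force: [0.8, 0.3, 1.0]
opening: 0.0512
grasp_force: 0.0
```

Emit:
servo_tool:
  rows:
    - {"offset": [0.1,0.5,0.1],"yaw": 0.0081,"claw": 0.4}
    - {"offset": [0.231,0.954,0.231],"yaw": 0.0081,"claw": 0.4}

```text
time: 38.1
ee_pos: [0.4357, 0.0983, 0.1324]
tcp_rot: [180.0, 0.0, 176.7]
wrist_force: [0.5, -0.0, -0.7]
opening: 0.0512
grasp_force: 0.0
```

Emit:
servo_tool:
  rows:
    - {"offset": [0.1,0.5,0.1],"yaw": 0.0081,"claw": 0.4}
    - {"offset": [0.255,0.948,0.231],"yaw": 0.0081,"claw": 0.4}
    - {"offset": [0.255,0.948,0.231],"yaw": 0.0081,"claw": 0.4}
    - {"offset": [0.255,0.948,0.231],"yaw": 0.0081,"claw": 0.4}

```text
time: 38.6
ee_pos: [0.4156, 0.1927, 0.1095]
tcp_rot: [-180.0, -0.0, 175.4]
wrist_force: [-0.3, 0.3, 0.3]
opening: 0.0511
grasp_force: 0.0
```

Emit:
servo_tool:
  rows:
    - {"offset": [0,0,0.4],"yaw": 0,"claw": 0.4}
    - {"offset": [0,0,0.7],"yaw": 0,"claw": 0.4}
    - {"offset": [0,0,0.855],"yaw": 0,"claw": 0.4}
    - {"offset": [0,0,0.855],"yaw": 0,"claw": 0.4}
    - {"offset": [0,0,0.855],"yaw": 0,"claw": 1}
    - {"offset": [0,0,0.855],"yaw": 0,"claw": 1}
    - {"offset": [0,0,0.855],"yaw": 0,"claw": 1}
    - {"offset": [0,0,0.855],"yaw": 0,"claw": 1}
  squeeze: 20

```text
time: 39.6
ee_pos: [0.4156, 0.1931, 0.0243]
tcp_rot: [180.0, 0.0, 175.4]
wrist_force: [0.1, 0.8, 0.6]
opening: -0.0002
grasp_force: 0.0
```

Emit:
servo_tool:
  rows:
    - {"offset": [0,0,-0.1],"yaw": 0,"claw": 1}
    - {"offset": [0,0,-0.2],"yaw": 0,"claw": 1}
    - {"offset": [0,0,-0.3],"yaw": 0,"claw": 1}
    - {"offset": [0,0,-0.4],"yaw": 0,"claw": 1}
    - {"offset": [0,0,-0.5],"yaw": 0,"claw": 1}
    - {"offset": [0,0,-0.5],"yaw": 0,"claw": 1}

```text
time: 40.35
ee_pos: [0.4159, 0.1932, 0.0749]
tcp_rot: [180.0, 0.1, 175.4]
wrist_force: [-0.1, -0.3, -0.1]
opening: -0.0002
grasp_force: 0.0
```

Run:
```python
from h import *
r=spats();p,d=camera("side")
save("s6.png",r["side"],150,60,350,210,3.5)
```

```text
top c [371.2 384. ] len 114 ang 174.5
top c [436.  287.7] len 84 ang 0.0
side c [360.7 198.6] len 117 ang 174.9
side c [471.6 290.7] len 77 ang 2.7
side c [354. 388.] len 79 ang 175.0
```

View pics/s6.png

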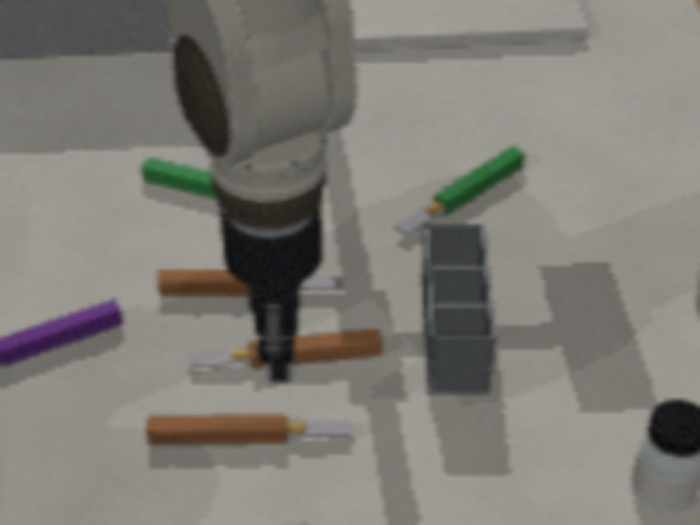

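Run:
```python
from h import *
print(pix("side",[[.4159,.1932,.053],[.4159,.1932,.0],[.36,.198,.01]]),pix("top",[[.4159,.1932,.053]]))
p,d=camera("side");W=cloud("side",d)
m=box(W,(.416,.193),.03,.02,.2);P=W[m];print(len(P),P.min(0),P.max(0))
for x in (180,200,215,225,230,238,245):
    print(x,np.round(W[182,x]*1000))
```

```text
[[229.53427242 172.86278319]
 [230.22058947 185.02482944]
 [211.3602238  182.84450334]] [[236.96021056 221.83332449]]
173 [0.38636795 0.16385685 0.02002959] [0.43556945 0.20371074 0.19336594]
180 [265. 219.  -0.]
200 [327. 195.  20.]
215 [371. 191.  21.]
225 [401. 188.  20.]
230 [416. 187.  20.]
238 [440. 191.  14.]
245 [461. 193.   9.]
```

Run:
```python
from h import *
p,d=camera("side");W=cloud("side",d)
for v in range(158,178,2): print(v,[tuple(np.round(W[v,u]*1000).astype(int)) for u in (226,229,232)],p[v,229])
```

```text
158 [(np.int64(408), np.int64(140), np.int64(165)), (np.int64(416), np.int64(136), np.int64(168)), (np.int64(424), np.int64(136), np.int64(168))] [42 44 46]
160 [(np.int64(408), np.int64(134), np.int64(164)), (np.int64(415), np.int64(133), np.int64(164)), (np.int64(423), np.int64(130), np.int64(166))] [41 42 43]
162 [(np.int64(407), np.int64(137), np.int64(154)), (np.int64(415), np.int64(139), np.int64(151)), (np.int64(423), np.int64(139), np.int64(151))] [29 29 30]
164 [(np.int64(407), np.int64(185), np.int64(98)), (np.int64(416), np.int64(182), np.int64(100)), (np.int64(424), np.int64(184), np.int64(98))] [21 22 26]
166 [(np.int64(407), np.int64(188), np.int64(87)), (np.int64(415), np.int64(183), np.int64(92)), (np.int64(424), np.int64(178), np.int64(96))] [24 25 28]
168 [(np.int64(407), np.int64(190), np.int64(78)), (np.int64(415), np.int64(181), np.int64(86)), (np.int64(423), np.int64(178), np.int64(88))] [35 34 36]
170 [(np.int64(406), np.int64(255), np.int64(3)), (np.int64(416), np.int64(255), np.int64(2)), (np.int64(425), np.int64(255), np.int64(0))] [139 136 130]
172 [(np.int64(406), np.int64(247), np.int64(2)), (np.int64(415), np.int64(246), np.int64(2)), (np.int64(425), np.int64(248), np.int64(-1))] [155 152 144]
174 [(np.int64(406), np.int64(237), np.int64(3)), (np.int64(415), np.int64(241), np.int64(-2)), (np.int64(424), np.int64(239), np.int64(-1))] [156 152 145]
176 [(np.int64(405), np.int64(229), np.int64(3)), (np.int64(414), np.int64(228), np.int64(3)), (np.int64(423), np.int64(228), np.int64(2))] [155 151 144]
```

Emit:
servo_tool:
  rows:
    - {"offset": [0,0,0],"yaw": 0,"claw": 0.5}
    - {"offset": [0,0,0],"yaw": 0,"claw": 0.5}
    - {"offset": [0,0,0.3],"yaw": 0,"claw": 0.5}
    - {"offset": [0,0,0.5],"yaw": 0,"claw": 0.5}
    - {"offset": [0,0,0.54],"yaw": 0,"claw": 0.5}
    - {"offset": [0,0,0.54],"yaw": 0,"claw": 0.5}

```text
time: 41.35
ee_pos: [0.4156, 0.193, 0.0204]
tcp_rot: [180.0, 0.0, 175.4]
wrist_force: [-0.6, 0.1, 0.3]
opening: 0.0426
grasp_force: 0.0
```

Emit:
servo_tool:
  rows:
    - {"offset": [0,0,0.02],"yaw": 0,"claw": 0.5}
    - {"offset": [0,0,0.03],"yaw": 0,"claw": 0.5}
    - {"offset": [0,0,0.03],"yaw": 0,"claw": 0.5}

```text
time: 41.72
ee_pos: [0.4156, 0.193, 0.0172]
tcp_rot: [180.0, 0.0, 175.4]
wrist_force: [0.7, 0.9, -0.5]
opening: 0.0429
grasp_force: 0.0
```

Run:
```python
from h import *
p,d=camera("side");W=cloud("side",d)
o=get_obs();print(o['time'],o['ee_pos'],o['wrist_force'])
for v in range(164,192,2): print(v,[tuple(np.round(W[v,u]*1000).astype(int).tolist()) for u in (226,229,232)],p[v,229])
save("s7.png",p,190,130,290,205,6)
```

```text
41.775 [0.41557356 0.19300772 0.01720099] [ 0.29314893 -0.46129895 -0.79648882]
164 [(407, 154, 129), (415, 157, 125), (423, 153, 129)] [57 59 62]
166 [(407, 155, 121), (415, 150, 124), (423, 151, 123)] [55 56 58]
168 [(407, 268, -1), (414, 144, 123), (423, 168, 99)] [56 57 59]
170 [(406, 167, 92), (414, 135, 125), (423, 168, 90)] [54 55 57]
172 [(406, 130, 123), (414, 132, 120), (422, 129, 123)] [58 59 60]
174 [(405, 127, 118), (413, 130, 115), (421, 127, 117)] [54 55 56]
176 [(405, 129, 108), (413, 129, 108), (421, 130, 106)] [39 40 41]
178 [(405, 136, 93), (413, 133, 95), (421, 131, 96)] [25 26 27]
180 [(404, 140, 81), (413, 145, 75), (421, 143, 76)] [26 27 29]
182 [(404, 140, 73), (412, 141, 71), (421, 141, 69)] [25 25 28]
184 [(403, 187, 12), (412, 159, 43), (421, 160, 40)] [23 23 26]
186 [(403, 184, 7), (412, 158, 35), (420, 156, 37)] [33 34 35]
188 [(403, 181, 1), (412, 181, 1), (421, 181, 0)] [119 116 111]
190 [(402, 173, 1), (411, 173, 1), (420, 172, 0)] [124 121 115]
```

View pics/s7.png

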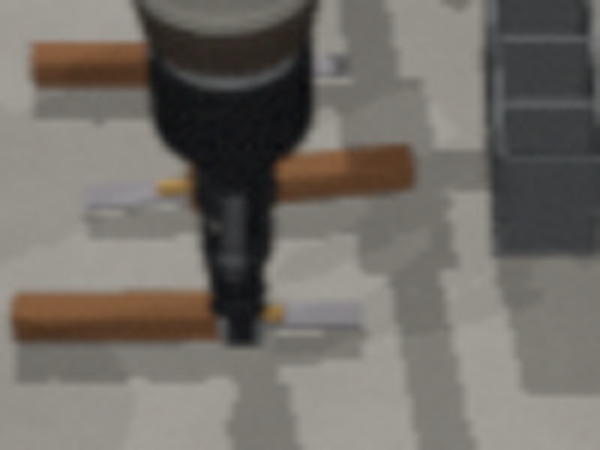

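Emit:
servo_tool:
  rows:
    - {"offset": [0,0,0.05],"yaw": 0,"claw": 0.5}
    - {"offset": [0,0,0.09],"yaw": 0,"claw": 0.5}
    - {"offset": [0,0,0.12],"yaw": 0,"claw": 0.5}
    - {"offset": [0,0,0.12],"yaw": 0,"claw": 0.5}

```text
time: 42.28
ee_pos: [0.4153, 0.1929, 0.0046]
tcp_rot: [-180.0, -0.0, 175.4]
wrist_force: [-0.1, 0.1, -0.1]
opening: 0.0429
grasp_force: 0.0
```

Emit:
servo_tool:
  rows:
    - {"offset": [0,0,0.0],"yaw": 0,"claw": 1}
    - {"offset": [0,0,0.0],"yaw": 0,"claw": 1}
    - {"offset": [0,0,0.0],"yaw": 0,"claw": 1}
    - {"offset": [0,0,0.0],"yaw": 0,"claw": 1}

```text
time: 42.78
ee_pos: [0.4156, 0.193, 0.0052]
tcp_rot: [180.0, 0.0, 175.4]
wrist_force: [-0.4, -0.3, 2.1]
opening: 0.0195
grasp_force: 21.1
```

Emit:
servo_tool:
  rows:
    - {"offset": [0,0,-0.1],"yaw": 0,"claw": 1}
    - {"offset": [0,0,-0.2],"yaw": 0,"claw": 1}
    - {"offset": [0,0,-0.3],"yaw": 0,"claw": 1}
    - {"offset": [0,0,-0.4],"yaw": 0,"claw": 1}
    - {"offset": [0,0,-0.5],"yaw": 0,"claw": 1}
    - {"offset": [0,0,-0.6],"yaw": 0,"claw": 1}
    - {"offset": [0,0,-0.6],"yaw": 0,"claw": 1}
    - {"offset": [0,0,-0.6],"yaw": 0,"claw": 1}

```text
time: 43.78
ee_pos: [0.4153, 0.1929, 0.0647]
tcp_rot: [-180.0, -0.0, 175.4]
wrist_force: [-0.2, -0.4, -0.5]
opening: 0.0195
grasp_force: 20.8
```

Run:
```python
from h import *
p,d=camera("side");W=cloud("side",d)
o=get_obs();print(o['time'],o['ee_pos'],o['wrist_force'],o['torque'])
hsv=cv2.cvtColor(p,cv2.COLOR_RGB2HSV);m=cv2.inRange(hsv,(5,110,60),(15,255,255))>0
m&=(np.abs(W[...,1]-.19)<.045)&(W[...,0]>.25)&(W[...,0]<.5)
P=W[m]*1000
for x in range(290,440,12):
    q=P[np.abs(P[:,0]-x)<6]
    if len(q): print(x,len(q),np.round(np.median(q,0)))
```

```text
43.825 [0.41525272 0.19285782 0.06455473] [ 0.28448619 -0.23821541 -1.30232462] [-0.01471878 -0.07176883 -0.05990902]
302 13 [306. 195.  77.]
314 33 [314. 195.  78.]
326 31 [326. 193.  79.]
338 34 [338. 192.  79.]
350 37 [350. 192.  79.]
362 30 [361. 192.  79.]
374 27 [375. 191.  79.]
386 33 [386. 187.  79.]
398 26 [398. 188.  79.]
422 1 [427. 170. 127.]
434 3 [433. 169. 135.]
```

Emit:
servo_tool:
  rows:
    - {"offset": [0,0,0],"yaw": 0,"claw": 0.82}
    - {"offset": [0,0,0],"yaw": 0,"claw": 0.82}

```text
time: 44.08
ee_pos: [0.4154, 0.1929, 0.0648]
tcp_rot: [-180.0, -0.0, 175.4]
wrist_force: [-0.2, 0.6, -1.1]
opening: 0.0193
grasp_force: 20.8
```

Emit:
servo_tool:
  rows:
    - {"offset": [0,0,0],"yaw": 0,"claw": 0.79}
    - {"offset": [0,0,0],"yaw": 0,"claw": 0.79}

```text
time: 44.32
ee_pos: [0.4155, 0.193, 0.0649]
tcp_rot: [-180.0, -0.0, 175.4]
wrist_force: [0.3, -0.4, -0.2]
opening: 0.0195
grasp_force: 20.8
```

Emit:
servo_tool:
  rows:
    - {"offset": [0,0,0],"yaw": 0,"claw": 0.78}
    - {"offset": [0,0,0],"yaw": 0,"claw": 0.78}

```text
time: 44.58
ee_pos: [0.4155, 0.193, 0.065]
tcp_rot: [-180.0, 0.0, 175.4]
wrist_force: [0.6, -0.2, 0.0]
opening: 0.0193
grasp_force: 20.8
```

Emit:
servo_tool:
  rows:
    - {"offset": [0,0,0],"yaw": 0,"claw": 0.772}
    - {"offset": [0,0,0],"yaw": 0,"claw": 0.772}

```text
time: 44.82
ee_pos: [0.4155, 0.193, 0.065]
tcp_rot: [180.0, 0.0, 175.4]
wrist_force: [-0.0, 0.6, -0.4]
opening: 0.0197
grasp_force: 16.2
```

Emit:
servo_tool:
  rows:
    - {"offset": [0,0,0],"yaw": 0,"claw": 0.768}
    - {"offset": [0,0,0],"yaw": 0,"claw": 0.768}

```text
time: 45.08
ee_pos: [0.4155, 0.193, 0.065]
tcp_rot: [180.0, -0.0, 175.4]
wrist_force: [0.5, 0.1, -1.3]
opening: 0.0201
grasp_force: 5.8
```

Emit:
servo_tool:
  rows:
    - {"offset": [0,0,0],"yaw": 0,"claw": 0.765}
    - {"offset": [0,0,0],"yaw": 0,"claw": 0.765}

```text
time: 45.32
ee_pos: [0.4155, 0.193, 0.065]
tcp_rot: [180.0, 0.0, 175.4]
wrist_force: [-0.7, 0.8, -0.6]
opening: 0.0201
grasp_force: 0.0
```

Emit:
servo_tool:
  rows:
    - {"offset": [0,0,0],"yaw": 0,"claw": 0.762}
    - {"offset": [0,0,0],"yaw": 0,"claw": 0.762}

```text
time: 45.58
ee_pos: [0.4155, 0.193, 0.065]
tcp_rot: [180.0, 0.0, 175.4]
wrist_force: [-0.3, -0.6, -0.8]
opening: 0.0206
grasp_force: 0.0
```

```bash
cat >> h.py <<'E'
def handle(y0,x0=.25,x1=.55,col=(5,15)):
    p,d=camera("side");W=cloud("side",d)
    hsv=cv2.cvtColor(p,cv2.COLOR_RGB2HSV);m=cv2.inRange(hsv,(col[0],110,60),(col[1],255,255))>0
    m&=(np.abs(W[...,1]-y0)<.05)&(W[...,0]>x0)&(W[...,0]<x1)
    P=W[m]*1000
    for x in range(int(x0*1000),int(x1*1000),15):
        q=P[np.abs(P[:,0]-x)<7.5]
        if len(q)>3: print(x,len(q),np.round(np.median(q,0)))
    return p,d
E
python3 - <<'E'
from h import *
p,d=handle(.19)
save("s8.png",p,180,110,290,205,6)
E
```

```text
310 27 [312. 193.  19.]
325 36 [324. 191.  19.]
340 35 [339. 190.  19.]
355 38 [354. 190.  18.]
370 39 [371. 189.  19.]
385 40 [386. 188.  20.]
400 41 [400. 187.  19.]
415 30 [415. 187.  19.]
430 5 [433. 170. 133.]
```

View pics/s8.png

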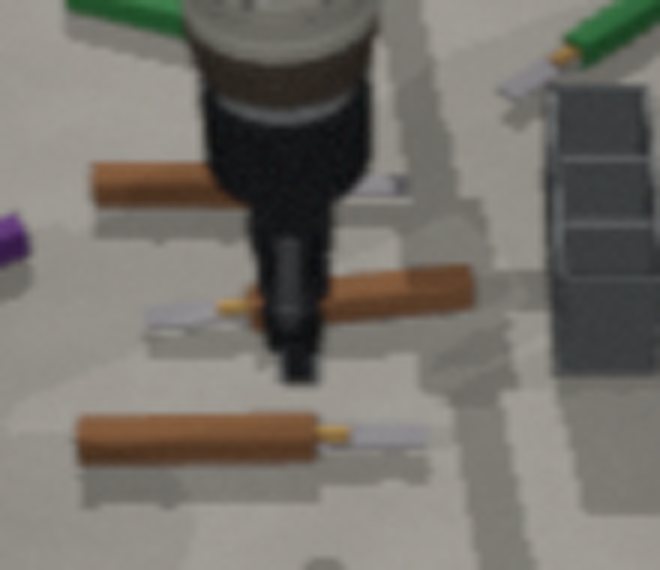

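Emit:
servo_tool:
  rows:
    - {"offset": [0,0,0],"yaw": 0,"claw": 0.6}
    - {"offset": [0,0,0.3],"yaw": 0,"claw": 0.6}
    - {"offset": [0,0,0.5],"yaw": 0,"claw": 0.6}
    - {"offset": [0,0,0.6],"yaw": 0,"claw": 0.6}
    - {"offset": [0,0,0.6],"yaw": 0,"claw": 1}
    - {"offset": [0,0,0.6],"yaw": 0,"claw": 1}
    - {"offset": [0,0,0.6],"yaw": 0,"claw": 1}
    - {"offset": [0,0,0.6],"yaw": 0,"claw": 0.768}
    - {"offset": [0,0,0.6],"yaw": 0,"claw": 0.767}
    - {"offset": [0,0,0.6],"yaw": 0,"claw": 0.767}

```text
time: 46.88
ee_pos: [0.4155, 0.193, 0.0051]
tcp_rot: [180.0, 0.0, 175.4]
wrist_force: [0.3, -0.4, -0.3]
opening: 0.0202
grasp_force: 3.4
```

Emit:
servo_tool:
  rows:
    - {"offset": [0.001,0,-0.05],"yaw": 0,"claw": 0.767}
    - {"offset": [0.004,0,-0.1],"yaw": 0,"claw": 0.767}
    - {"offset": [0.01,0,-0.149],"yaw": 0,"claw": 0.767}
    - {"offset": [0.017,0,-0.198],"yaw": 0,"claw": 0.767}
    - {"offset": [0.027,0,-0.247],"yaw": 0,"claw": 0.767}
    - {"offset": [0.039,0,-0.295],"yaw": 0,"claw": 0.767}
    - {"offset": [0.053,0,-0.343],"yaw": 0,"claw": 0.767}
    - {"offset": [0.069,0,-0.39],"yaw": 0,"claw": 0.767}

```text
time: 47.88
ee_pos: [0.4085, 0.1935, 0.0443]
tcp_rot: [-180.0, -0.0, 175.4]
wrist_force: [-1.7, 0.4, -1.3]
opening: 0.0198
grasp_force: 3.3
```

Run:
```python
from h import *
p,d=handle(.19)
```

```text
295 9 [302. 195.  59.]
310 40 [311. 195.  58.]
325 38 [325. 193.  58.]
340 36 [339. 193.  59.]
355 38 [355. 193.  58.]
370 38 [371. 190.  58.]
385 34 [386. 189.  59.]
400 5 [394. 185.  57.]
```

Emit:
servo_tool:
  rows:
    - {"offset": [-0.03,0,0.15],"yaw": 0,"claw": 0.8}
    - {"offset": [-0.069,0,0.3],"yaw": 0,"claw": 0.8}
    - {"offset": [-0.069,0,0.39],"yaw": 0,"claw": 0.8}
    - {"offset": [-0.069,0,0.39],"yaw": 0,"claw": 0.76}
    - {"offset": [-0.069,0,0.39],"yaw": 0,"claw": 0.6}
    - {"offset": [-0.069,0,0.2],"yaw": 0,"claw": 0.6}
    - {"offset": [-0.069,0,-0.2],"yaw": 0,"claw": 0.6}
    - {"offset": [-0.55,0,-0.4],"yaw": 0,"claw": 0.6}
    - {"offset": [-0.8,0,-0.4],"yaw": 0,"claw": 0.6}
    - {"offset": [-0.8,0,-0.4],"yaw": 0,"claw": 0.6}

```text
time: 49.18
ee_pos: [0.4895, 0.187, 0.084]
tcp_rot: [180.0, 0.0, 175.4]
wrist_force: [-0.6, -0.2, 0.3]
opening: 0.0341
grasp_force: 0.0
```

Run:
```python
from h import *
r=spats();p,d=handle(.19)
o=get_obs();print(o['time'],o['ee_pos'],o['tcp_rot'])
# blade pixels: bright in side view along extension
for n in("top","side"):
  im=r[n].astype(int)
  for s in range(100,125,3):
    c=np.array([361.5,198.])+s*np.array([.9965,-.083]);u=pix(n,[[c[0]/1e3,c[1]/1e3,.0115]])[0];print(n,s,np.round(u,1),im[int(round(u[1])),int(round(u[0]))])
```

```text
top c [371.2 384. ] len 114 ang 174.5
top c [450.2 287.7] len 112 ang 0.0
side c [363.6 196.3] len 116 ang 174.9
side c [440.7 288.8] len 95 ang 3.5
side c [370.5 386.6] len 112 ang 175.0
310 26 [312. 195.  19.]
325 39 [324. 192.  19.]
340 39 [339. 192.  19.]
355 41 [356. 191.  19.]
370 38 [371. 190.  18.]
385 40 [386. 188.  19.]
400 41 [401. 188.  19.]
415 34 [415. 186.  19.]
49.325 [0.48754069 0.18712877 0.08366298] [-1.79981153e+02 -5.60832009e-02  1.75444527e+02]
top 100 [238.5 211.1] [155 154 147]
top 103 [238.6 210.3] [155 153 146]
top 106 [238.6 209.4] [155 153 146]
top 109 [238.7 208.6] [155 153 146]
top 112 [238.8 207.7] [155 153 146]
top 115 [238.8 206.9] [155 154 147]
top 118 [238.9 206. ] [155 154 147]
top 121 [238.9 205.2] [155 153 147]
top 124 [239.  204.3] [154 152 146]
side 100 [245.2 182.3] [141 138 142]
side 103 [246.2 182.3] [141 138 141]
side 106 [247.2 182.3] [140 137 141]
side 109 [248.2 182.3] [140 137 141]
side 112 [249.2 182.3] [141 138 141]
side 115 [250.2 182.3] [142 139 141]
side 118 [251.2 182.3] [144 141 138]
side 121 [252.2 182.3] [147 143 137]
side 124 [253.2 182.3] [147 144 137]
```

Emit:
servo_tool:
  rows:
    - {"offset": [0.07,0,0.3],"yaw": 0,"claw": 0.65}
    - {"offset": [0.07,0,0.6],"yaw": 0,"claw": 0.65}
    - {"offset": [0.07,0,0.78],"yaw": 0,"claw": 0.65}
    - {"offset": [0.07,0,0.82],"yaw": 0,"claw": 0.65}
    - {"offset": [0.07,0,0.84],"yaw": 0,"claw": 0.65}
    - {"offset": [0.07,0,0.84],"yaw": 0,"claw": 0.65}

```text
time: 50.08
ee_pos: [0.4819, 0.1879, 0.0009]
tcp_rot: [180.0, 0.1, 175.4]
wrist_force: [0.2, -0.1, -0.1]
opening: 0.0301
grasp_force: 0.0
```

Emit:
servo_tool:
  rows:
    - {"offset": [0,0,0],"yaw": 0,"claw": 0.75}
    - {"offset": [0,0,0],"yaw": 0,"claw": 0.8}
    - {"offset": [0,0,0],"yaw": 0,"claw": 0.83}
    - {"offset": [0,0,0],"yaw": 0,"claw": 0.83}
    - {"offset": [0,0,0],"yaw": 0,"claw": 0.83}

```text
time: 50.7
ee_pos: [0.4819, 0.1878, 0.0009]
tcp_rot: [180.0, 0.1, 175.4]
wrist_force: [-0.3, -0.6, 4.8]
opening: 0.0151
grasp_force: 13.5
```

Emit:
servo_tool:
  rows:
    - {"offset": [0.002,0,-0.09],"yaw": 0,"claw": 0.828}
    - {"offset": [0.01,0,-0.18],"yaw": 0,"claw": 0.828}
    - {"offset": [0.02,0,-0.27],"yaw": 0,"claw": 0.828}
    - {"offset": [0.037,0,-0.355],"yaw": 0,"claw": 0.828}
    - {"offset": [0.037,0,-0.355],"yaw": 0,"claw": 0.828}

```text
time: 51.32
ee_pos: [0.478, 0.1882, 0.0364]
tcp_rot: [180.0, 0.1, 175.4]
wrist_force: [-0.4, 0.2, -0.8]
opening: 0.015
grasp_force: 11.1
```

Run:
```python
from h import *
p,d=handle(.19)
```

```text
310 28 [312. 195.  21.]
325 36 [325. 193.  23.]
340 37 [340. 191.  26.]
355 36 [354. 191.  30.]
370 36 [369. 191.  33.]
385 35 [384. 188.  36.]
400 39 [399. 187.  39.]
415 26 [413. 186.  43.]
```

Emit:
servo_tool:
  rows:
    - {"offset": [0.029,0,-0.116],"yaw": 0,"claw": 0.828}
    - {"offset": [0.066,0,-0.229],"yaw": 0,"claw": 0.828}
    - {"offset": [0.11,0,-0.34],"yaw": 0,"claw": 0.828}
    - {"offset": [0.163,0,-0.447],"yaw": 0,"claw": 0.828}
    - {"offset": [0.222,0,-0.55],"yaw": 0,"claw": 0.828}
    - {"offset": [0.289,0,-0.649],"yaw": 0,"claw": 0.828}
    - {"offset": [0.362,0,-0.743],"yaw": 0,"claw": 0.828}
    - {"offset": [0.442,0,-0.832],"yaw": 0,"claw": 0.828}
    - {"offset": [0.528,0,-0.915],"yaw": 0,"claw": 0.828}
    - {"offset": [0.62,0,-0.992],"yaw": 0,"claw": 0.828}

```text
time: 52.62
ee_pos: [0.4153, 0.193, 0.1352]
tcp_rot: [-180.0, 0.0, 175.4]
wrist_force: [0.1, 1.8, -1.7]
opening: 0.015
grasp_force: 13.7
```

Emit:
servo_tool:
  rows:
    - {"offset": [0.07,0,-0.05],"yaw": 0,"claw": 0.828}
    - {"offset": [0.147,0,-0.103],"yaw": 0,"claw": 0.828}
    - {"offset": [0.225,0,-0.148],"yaw": 0,"claw": 0.828}
    - {"offset": [0.303,0,-0.189],"yaw": 0,"claw": 0.828}
    - {"offset": [0.385,0,-0.225],"yaw": 0,"claw": 0.828}
    - {"offset": [0.468,0,-0.259],"yaw": 0,"claw": 0.828}
    - {"offset": [0.555,0,-0.287],"yaw": 0,"claw": 0.828}
    - {"offset": [0.639,0,-0.312],"yaw": 0,"claw": 0.828}
    - {"offset": [0.725,0,-0.33],"yaw": 0,"claw": 0.828}
    - {"offset": [0.815,0,-0.346],"yaw": 0,"claw": 0.828}
    - {"offset": [0.815,0,-0.346],"yaw": 0,"claw": 0.828}

```text
time: 54.0
ee_pos: [0.3342, 0.1995, 0.1695]
tcp_rot: [180.0, 0.0, 175.5]
wrist_force: [0.6, 0.5, -0.3]
opening: 0.0147
grasp_force: 13.7
```

Run:
```python
from h import *
p,d=handle(.19)
p2,d2=camera("top")
save("s9.png",p,150,80,350,210,3.5)
```

```text
250 23 [253. 198.  89.]
265 46 [264. 197. 103.]
280 52 [280. 196. 122.]
295 22 [291. 195. 135.]
```

View pics/s9.png

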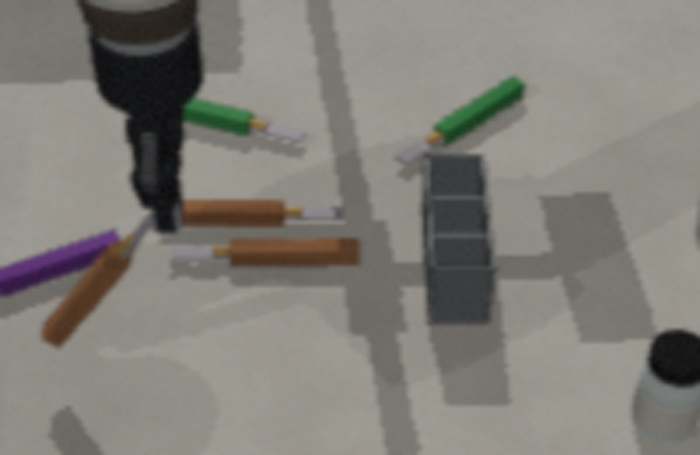

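Emit:
servo_tool:
  rows:
    - {"offset": [0,0,0],"yaw": 0,"claw": 0.826}
    - {"offset": [0,0,0],"yaw": 0,"claw": 0.826}
    - {"offset": [0,0,0],"yaw": 0,"claw": 0.826}

```text
time: 54.48
ee_pos: [0.3347, 0.1994, 0.1692]
tcp_rot: [-180.0, -0.0, 175.4]
wrist_force: [-0.1, -0.4, -1.3]
opening: 0.015
grasp_force: 12.7
```

Emit:
servo_tool:
  rows:
    - {"offset": [0,0,0],"yaw": 0,"claw": 0.825}
    - {"offset": [0,0,0],"yaw": 0,"claw": 0.825}
    - {"offset": [0,0,0],"yaw": 0,"claw": 0.825}

```text
time: 54.85
ee_pos: [0.3346, 0.1994, 0.1693]
tcp_rot: [-180.0, -0.0, 175.4]
wrist_force: [-0.9, -0.4, -1.1]
opening: 0.0149
grasp_force: 11.7
```

Run:
```python
from h import *
p,d=handle(.19,.2)
```

```text
230 18 [234. 199.  52.]
245 43 [246. 198.  65.]
260 45 [261. 197.  87.]
275 51 [275. 196. 108.]
290 49 [289. 195. 130.]
305 5 [299. 195. 132.]
```

Emit:
servo_tool:
  rows:
    - {"offset": [0,0,0],"yaw": 0,"claw": 0.822}
    - {"offset": [0,0,0],"yaw": 0,"claw": 0.822}
    - {"offset": [0,0,0],"yaw": 0,"claw": 0.82}
    - {"offset": [0,0,0],"yaw": 0,"claw": 0.82}

```text
time: 55.4
ee_pos: [0.3346, 0.1994, 0.1693]
tcp_rot: [180.0, -0.0, 175.4]
wrist_force: [-0.5, -0.7, -1.1]
opening: 0.0155
grasp_force: 7.7
```

Emit:
servo_tool:
  rows:
    - {"offset": [0,0,0],"yaw": 0,"claw": 0.819}
    - {"offset": [0,0,0],"yaw": 0,"claw": 0.819}
    - {"offset": [0,0,0],"yaw": 0,"claw": 0.818}
    - {"offset": [0,0,0],"yaw": 0,"claw": 0.818}

```text
time: 55.9
ee_pos: [0.3346, 0.1994, 0.1693]
tcp_rot: [-180.0, -0.0, 175.4]
wrist_force: [-0.4, -0.2, -1.1]
opening: 0.0154
grasp_force: 5.8
```

Run:
```python
from h import *
p,d=handle(.19,.2)
```

```text
275 24 [279. 195.  37.]
290 67 [291. 194.  65.]
305 64 [304. 193. 111.]
320 9 [315. 196. 127.]
```

Emit:
servo_tool:
  rows:
    - {"offset": [0,0,0],"yaw": 0,"claw": 0.817}
    - {"offset": [0,0,0],"yaw": 0,"claw": 0.817}
    - {"offset": [0,0,0],"yaw": 0,"claw": 0.816}
    - {"offset": [0,0,0],"yaw": 0,"claw": 0.816}
    - {"offset": [0,0,0],"yaw": 0,"claw": 0.816}

```text
time: 56.58
ee_pos: [0.3346, 0.1994, 0.1693]
tcp_rot: [-180.0, 0.0, 175.4]
wrist_force: [0.4, 0.1, -0.6]
opening: 0.0157
grasp_force: 3.7
```

Emit:
servo_tool:
  rows:
    - {"offset": [0,0,0],"yaw": 0,"claw": 0.83}
    - {"offset": [0,0,0],"yaw": 0,"claw": 0.9}
    - {"offset": [0,0,0],"yaw": 0,"claw": 1}
  squeeze: 40

```text
time: 56.95
ee_pos: [0.3346, 0.1994, 0.1693]
tcp_rot: [-180.0, 0.0, 175.4]
wrist_force: [0.5, -0.8, -0.3]
opening: 0.0134
grasp_force: 39.0
```

Run:
```python
from h import *
p,d=handle(.19,.2)
W=cloud("side",np.load("pics/side0.npy"))
# pot rim fit from first picture, both cams
for n in("top","side"):
    W=cloud(n,np.load(f"pics/{n}0.npy"));m=box(W,(.581,.305),.1,.055,.08);P=W[m][:,:2].astype(np.float32)*1000
    lo=np.percentile(P,3,0);print(cv2.minAreaRect(P))
```

```text
290 13 [294. 195.  30.]
305 94 [306. 193.  68.]
320 42 [316. 192. 117.]
350 4 [347. 206. 176.]
((581.167236328125, 305.8554382324219), (154.5669708251953, 58.673282623291016), 85.23653411865234)
((582.2599487304688, 304.6837158203125), (156.41903686523438, 56.23097610473633), 84.94917297363281)
```

```bash
cat >> h.py <<'E'
def axis(c,r=.09,cam="side"):
    p,d=camera(cam);W=cloud(cam,d);hsv=cv2.cvtColor(p,cv2.COLOR_RGB2HSV);m=cv2.inRange(hsv,(5,110,50),(15,255,255))
    m=cv2.erode(m,np.ones((2,2)))>0
    m&=(np.hypot(W[...,0]-c[0],W[...,1]-c[1])<r)&(W[...,2]<.3)&(W[...,2]>-.01)
    k,l,st,_=cv2.connectedComponentsWithStats(m.astype(np.uint8))
    j=1+st[1:,4].argmax();P=W[l==j]*1000;C=np.median(P,0);w,v=np.linalg.eigh(np.cov((P-C).T));a=v[:,2]*np.sign(v[2,2])
    t=(P-C)@a;lo,hi=np.percentile(t,[1,99]);print(cam,len(P),"axis",np.round(a,3),"low",np.round(C+lo*a),"high",np.round(C+hi*a),"len",round(hi-lo))
E
python3 - <<'E'
from h import *
axis((.31,.198));axis((.31,.198),cam="top")
o=get_obs();print(o['ee_pos'])
E
```

```text
side 103 axis [ 0.188 -0.017  0.982] low [298. 194.  18.] high [319. 192. 127.] len 110Traceback (most recent call last):
  File "<stdin>", line 2, in <module>
  File "h.py", line 53, in axis
    j=1+st[1:,4].argmax();P=W[l==j]*1000;C=np.median(P,0);w,v=np.linalg.eigh(np.cov((P-C).T));a=v[:,2]*np.sign(v[2,2])
        ~~~~~~~~~~~~~~~^^
ValueError: attempt to get argmax of an empty sequence
```

Run:
```python
from plan import *
s=np.array((334.6,199.4,169.3,175.4));u=s+[0,0,92,0];t=np.array((609.5,252.5,261.3,175.4))
calls(s,[u],[u+(t-u)/3],[u+(t-u)*2/3],[t],[t-[0,0,60,0],t-[0,0,85,0]])
```

```text
([0.0, 0.0, -0.92], np.float64(-0.0), '')

([-0.899, 0.25, 0.0], np.float64(-0.0), '')

([-0.899, 0.25, 0.0], np.float64(-0.0), '')

([-0.899, 0.25, 0.0], np.float64(-0.0), '')

([0.0, 0.0, 0.6], np.float64(-0.0), '')
([0.0, 0.0, 0.85], np.float64(-0.0), '')
```

Emit:
servo_tool:
  rows:
    - {"offset": [0,0,-0.2],"yaw": 0,"claw": 1}
    - {"offset": [0,0,-0.4],"yaw": 0,"claw": 1}
    - {"offset": [0,0,-0.6],"yaw": 0,"claw": 1}
    - {"offset": [0,0,-0.8],"yaw": 0,"claw": 1}
    - {"offset": [0,0,-0.92],"yaw": 0,"claw": 1}

```text
time: 57.72
ee_pos: [0.3348, 0.1995, 0.2622]
tcp_rot: [180.0, 0.0, 175.4]
wrist_force: [-1.1, 0.0, -0.2]
opening: 0.0129
grasp_force: 39.0
```

Emit:
servo_tool:
  rows:
    - {"offset": [-0.15,0.04,0],"yaw": 0,"claw": 1}
    - {"offset": [-0.35,0.1,0],"yaw": 0,"claw": 1}
    - {"offset": [-0.55,0.15,0],"yaw": 0,"claw": 1}
    - {"offset": [-0.75,0.2,0],"yaw": 0,"claw": 1}
    - {"offset": [-0.899,0.25,0],"yaw": 0,"claw": 1}

```text
time: 58.35
ee_pos: [0.4276, 0.2172, 0.26]
tcp_rot: [-179.9, -0.1, 175.4]
wrist_force: [0.4, -0.2, -0.9]
opening: 0.0129
grasp_force: 39.3
```

Emit:
servo_tool:
  rows:
    - {"offset": [-0.2,0.05,0],"yaw": 0,"claw": 1}
    - {"offset": [-0.4,0.11,0],"yaw": 0,"claw": 1}
    - {"offset": [-0.6,0.16,0],"yaw": 0,"claw": 1}
    - {"offset": [-0.8,0.22,0],"yaw": 0,"claw": 1}
    - {"offset": [-0.899,0.25,0],"yaw": 0,"claw": 1}

```text
time: 58.98
ee_pos: [0.5189, 0.2351, 0.2601]
tcp_rot: [-180.0, -0.1, 175.4]
wrist_force: [-0.8, -1.5, -0.4]
opening: 0.0133
grasp_force: 39.3
```

Emit:
servo_tool:
  rows:
    - {"offset": [-0.2,0.05,0],"yaw": 0,"claw": 1}
    - {"offset": [-0.4,0.11,0],"yaw": 0,"claw": 1}
    - {"offset": [-0.6,0.16,0],"yaw": 0,"claw": 1}
    - {"offset": [-0.75,0.21,0],"yaw": 0,"claw": 1}
    - {"offset": [-0.85,0.235,0],"yaw": 0,"claw": 1}
    - {"offset": [-0.899,0.25,0],"yaw": 0,"claw": 1}
    - {"offset": [-0.899,0.25,0],"yaw": 0,"claw": 1}
    - {"offset": [-0.899,0.25,0],"yaw": 0,"claw": 1}

```text
time: 59.98
ee_pos: [0.6091, 0.2527, 0.2616]
tcp_rot: [180.0, 0.0, 175.4]
wrist_force: [0.6, -0.4, -0.9]
opening: 0.0131
grasp_force: 39.3
```

Run:
```python
from h import *
axis((.58,.257))
o=get_obs();print(o['time'],o['ee_pos'])
W=cloud("side",camera("side")[1]);m=box(W,(.581,.305),.1,.06,.08);print(cv2.minAreaRect(W[m][:,:2].astype(np.float32)*1000))
```

```text
side 179 axis [ 0.174 -0.013  0.985] low [571. 247. 107.] high [590. 245. 218.] len 113
60.025 [0.60910576 0.25269505 0.26165585]
((582.66650390625, 307.7270202636719), (159.04232788085938, 56.395751953125), 85.20921325683594)
```

Emit:
servo_tool:
  rows:
    - {"offset": [0,0,0.2],"yaw": 0,"claw": 1}
    - {"offset": [0,0,0.4],"yaw": 0,"claw": 1}
    - {"offset": [0,0,0.6],"yaw": 0,"claw": 1}
    - {"offset": [0,0,0.75],"yaw": 0,"claw": 1}
    - {"offset": [0,0,0.88],"yaw": 0,"claw": 1}
    - {"offset": [0,0,0.92],"yaw": 0,"claw": 1}
    - {"offset": [0,0,0.92],"yaw": 0,"claw": 1}

```text
time: 60.95
ee_pos: [0.6095, 0.2527, 0.1695]
tcp_rot: [180.0, 0.0, 175.4]
wrist_force: [-0.2, 0.3, -1.1]
opening: 0.0129
grasp_force: 39.3
```

Run:
```python
from h import *
axis((.58,.257))
o=get_obs();print(o['time'],o['ee_pos'],o['wrist_force'])
```

```text
side 91 axis [ 0.161 -0.004  0.987] low [579. 246.  63.] high [590. 245. 128.] len 67
61.0 [0.60961651 0.25278319 0.16986458] [-0.87638364  0.38554724 -0.55299782]
```

Run:
```python
from plan import *
s=np.array((609.5,252.6,169.3,175.4));u=s+[0,0,92,0];t=np.array((489,374.4,100,174.8))
calls(s,[u],[(550,313,240,175)],[t])
```

```text
([0.0, 0.0, -0.92], np.float64(-0.0), '')

([0.642, 0.554, 0.213], np.float64(0.0022), '')

([0.661, 0.558, 1.4], np.float64(0.0011), 'TOO FAR')
```

Emit:
servo_tool:
  rows:
    - {"offset": [0,0,0],"yaw": 0,"claw": 0.8}
    - {"offset": [0,0,0],"yaw": 0,"claw": 0.75}
    - {"offset": [0,0,0],"yaw": 0,"claw": 0.65}
    - {"offset": [0,0,0],"yaw": 0,"claw": 0.6}
    - {"offset": [0,0,-0.2],"yaw": 0,"claw": 0.6}
    - {"offset": [0,0,-0.5],"yaw": 0,"claw": 0.6}
    - {"offset": [0,0,-0.92],"yaw": 0,"claw": 0.6}
    - {"offset": [0,0,-0.92],"yaw": 0,"claw": 0.6}

```text
time: 62.0
ee_pos: [0.6102, 0.2531, 0.2651]
tcp_rot: [179.8, 0.3, 175.4]
wrist_force: [0.2, 0.4, 0.9]
opening: 0.034
grasp_force: 0.0
```

Run:
```python
from h import *
axis((.58,.257)); spats()
o=get_obs();print(o['time'],o['ee_pos'],o['wrist_force'])
```

```text
side 92 axis [ 0.325 -0.037  0.945] low [585. 247.  62.] high [606. 245. 122.] len 64
top c [371.2 383.8] len 114 ang 174.5
top c [433.7 323.9] len 112 ang 176.8
side c [433.2 325.2] len 116 ang 178.3
side c [372.1 386.4] len 116 ang 175.0
side c [613.2 335.9] len 98 ang 62.9
62.15 [0.60940136 0.2527073  0.26038491] [-1.27146996 -0.31711355 -0.59477095]
```

Emit:
servo_tool:
  rows:
    - {"offset": [0.32,0.27,0],"yaw": 0.0022,"claw": 0.6}
    - {"offset": [0.642,0.554,0.21],"yaw": 0.0022,"claw": 0.6}
    - {"offset": [0.642,0.554,0.21],"yaw": 0.0022,"claw": 0.6}

```text
time: 62.52
ee_pos: [0.5473, 0.3143, 0.2374]
tcp_rot: [-179.9, -0.2, 175.2]
wrist_force: [-0.4, -0.5, 0.3]
opening: 0.0337
grasp_force: 0.0
```

Emit:
servo_tool:
  rows:
    - {"offset": [0.33,0.28,0.5],"yaw": 0.0011,"claw": 0.65}
    - {"offset": [0.661,0.558,1],"yaw": 0.0011,"claw": 0.65}
    - {"offset": [0.661,0.558,1],"yaw": 0.0011,"claw": 0.65}
    - {"offset": [0.661,0.558,1],"yaw": 0.0011,"claw": 0.65}

```text
time: 63.02
ee_pos: [0.4892, 0.374, 0.1404]
tcp_rot: [-180.0, -0.0, 174.9]
wrist_force: [0.6, -0.1, 0.8]
opening: 0.0297
grasp_force: 0.0
```

Emit:
servo_tool:
  rows:
    - {"offset": [0,0,0.3],"yaw": 0,"claw": 0.65}
    - {"offset": [0,0,0.6],"yaw": 0,"claw": 0.65}
    - {"offset": [0,0,0.9],"yaw": 0,"claw": 0.65}
    - {"offset": [0,0,0.9],"yaw": 0,"claw": 0.65}
    - {"offset": [0,0,0.9],"yaw": 0,"claw": 0.65}

```text
time: 63.65
ee_pos: [0.4904, 0.3745, 0.0527]
tcp_rot: [179.9, 0.1, 174.8]
wrist_force: [0.2, 0.9, 1.2]
opening: 0.0299
grasp_force: 0.0
```

Emit:
servo_tool:
  rows:
    - {"offset": [0.005,0,0.25],"yaw": 0,"claw": 0.65}
    - {"offset": [0.005,0,0.42],"yaw": 0,"claw": 0.65}
    - {"offset": [0.005,0,0.47],"yaw": 0,"claw": 0.65}
    - {"offset": [0.005,0,0.5],"yaw": 0,"claw": 0.65}
    - {"offset": [0.005,0,0.5],"yaw": 0,"claw": 0.65}
  squeeze: 20

```text
time: 64.28
ee_pos: [0.4886, 0.3746, 0.0008]
tcp_rot: [180.0, 0.0, 174.8]
wrist_force: [-0.2, 0.0, 0.0]
opening: 0.0302
grasp_force: 0.0
```

Emit:
servo_tool:
  rows:
    - {"offset": [0,0,0],"yaw": 0,"claw": 0.75}
    - {"offset": [0,0,0],"yaw": 0,"claw": 0.8}
    - {"offset": [0,0,0],"yaw": 0,"claw": 0.828}
    - {"offset": [0,0,0],"yaw": 0,"claw": 0.828}
    - {"offset": [0,0,0],"yaw": 0,"claw": 0.828}

```text
time: 64.9
ee_pos: [0.4886, 0.3746, 0.0009]
tcp_rot: [180.0, 0.0, 174.8]
wrist_force: [-0.4, -0.2, 6.2]
opening: 0.015
grasp_force: 12.0
```

Emit:
servo_tool:
  rows:
    - {"offset": [0.002,0,-0.09],"yaw": 0,"claw": 0.825}
    - {"offset": [0.01,0,-0.18],"yaw": 0,"claw": 0.825}
    - {"offset": [0.02,0,-0.27],"yaw": 0,"claw": 0.825}
    - {"offset": [0.037,0,-0.355],"yaw": 0,"claw": 0.825}
    - {"offset": [0.037,0,-0.355],"yaw": 0,"claw": 0.825}

```text
time: 65.53
ee_pos: [0.4849, 0.3751, 0.0368]
tcp_rot: [179.9, 0.1, 174.8]
wrist_force: [0.4, 0.4, 0.0]
opening: 0.015
grasp_force: 9.0
```

Run:
```python
from h import *
p,d=handle(.38)
```

```text
310 6 [315. 384.  18.]
325 31 [325. 382.  21.]
340 27 [339. 381.  25.]
355 31 [355. 380.  28.]
370 26 [371. 379.  33.]
385 36 [385. 375.  34.]
400 32 [401. 375.  36.]
415 32 [414. 374.  41.]
430 6 [424. 372.  41.]
```

Emit:
servo_tool:
  rows:
    - {"offset": [0.029,0,-0.116],"yaw": 0,"claw": 0.824}
    - {"offset": [0.066,0,-0.229],"yaw": 0,"claw": 0.823}
    - {"offset": [0.11,0,-0.34],"yaw": 0,"claw": 0.822}
    - {"offset": [0.163,0,-0.447],"yaw": 0,"claw": 0.822}
    - {"offset": [0.222,0,-0.55],"yaw": 0,"claw": 0.821}
    - {"offset": [0.289,0,-0.649],"yaw": 0,"claw": 0.821}
    - {"offset": [0.362,0,-0.743],"yaw": 0,"claw": 0.82}
    - {"offset": [0.442,0,-0.832],"yaw": 0,"claw": 0.82}
    - {"offset": [0.528,0,-0.915],"yaw": 0,"claw": 0.82}
    - {"offset": [0.62,0,-0.992],"yaw": 0,"claw": 0.819}
    - {"offset": [0.62,0,-0.992],"yaw": 0,"claw": 0.819}

```text
time: 66.95
ee_pos: [0.4226, 0.3806, 0.1359]
tcp_rot: [179.9, 0.1, 174.9]
wrist_force: [1.0, 0.1, 1.3]
opening: 0.0154
grasp_force: 5.7
```

Emit:
servo_tool:
  rows:
    - {"offset": [0.07,0,-0.05],"yaw": 0,"claw": 0.819}
    - {"offset": [0.147,0,-0.103],"yaw": 0,"claw": 0.819}
    - {"offset": [0.225,0,-0.148],"yaw": 0,"claw": 0.818}
    - {"offset": [0.303,0,-0.189],"yaw": 0,"claw": 0.818}
    - {"offset": [0.385,0,-0.225],"yaw": 0,"claw": 0.817}
    - {"offset": [0.468,0,-0.259],"yaw": 0,"claw": 0.817}
    - {"offset": [0.555,0,-0.287],"yaw": 0,"claw": 0.817}
    - {"offset": [0.639,0,-0.312],"yaw": 0,"claw": 0.816}
    - {"offset": [0.639,0,-0.312],"yaw": 0,"claw": 0.816}

```text
time: 68.08
ee_pos: [0.3588, 0.3862, 0.1665]
tcp_rot: [180.0, 0.0, 174.9]
wrist_force: [0.9, -0.6, -0.7]
opening: 0.0157
grasp_force: 3.6
```

Run:
```python
from h import *
axis((.35,.385)); spats()
```

```text
side 87 axis [ 0.172 -0.024  0.985] low [322. 381.  14.] high [341. 378. 121.] len 109
top c [450.9 322. ] len 77 ang 0.3
side c [433.  327.9] len 116 ang 174.9
side c [613.3 334.8] len 97 ang 60.6
side c [332.3 454.1] len 149 ang 86.9
```

Run:
```python
from plan import *
s=np.array((358.7,386.2,166.6,174.9));u=s+[0,0,95,0];t=np.array((613.7,301.3,261.6,174.9))
calls(s,[u],[u+(t-u)/3],[u+(t-u)*2/3],[t])
```

```text
([0.0, 0.0, -0.95], np.float64(-0.0), '')

([-0.872, -0.206, 0.0], np.float64(-0.0), '')

([-0.872, -0.206, 0.0], np.float64(-0.0), '')

([-0.872, -0.206, 0.0], np.float64(-0.0), '')
```

Emit:
servo_tool:
  rows:
    - {"offset": [0,0,0],"yaw": 0,"claw": 0.83}
    - {"offset": [0,0,0],"yaw": 0,"claw": 0.9}
    - {"offset": [0,0,0],"yaw": 0,"claw": 1}
    - {"offset": [0,0,-0.2],"yaw": 0,"claw": 1}
    - {"offset": [0,0,-0.4],"yaw": 0,"claw": 1}
    - {"offset": [0,0,-0.6],"yaw": 0,"claw": 1}
    - {"offset": [0,0,-0.8],"yaw": 0,"claw": 1}
    - {"offset": [0,0,-0.95],"yaw": 0,"claw": 1}
    - {"offset": [0,0,-0.95],"yaw": 0,"claw": 1}
  squeeze: 40

```text
time: 69.35
ee_pos: [0.3596, 0.3864, 0.2621]
tcp_rot: [179.9, 0.1, 174.8]
wrist_force: [0.2, 0.8, -1.5]
opening: 0.0131
grasp_force: 39.0
```

Emit:
servo_tool:
  rows:
    - {"offset": [-0.15,-0.036,0],"yaw": 0,"claw": 1}
    - {"offset": [-0.35,-0.083,0],"yaw": 0,"claw": 1}
    - {"offset": [-0.55,-0.13,0],"yaw": 0,"claw": 1}
    - {"offset": [-0.75,-0.177,0],"yaw": 0,"claw": 1}
    - {"offset": [-0.872,-0.206,0],"yaw": 0,"claw": 1}

```text
time: 69.97
ee_pos: [0.4459, 0.3569, 0.2608]
tcp_rot: [-180.0, -0.0, 174.8]
wrist_force: [-0.5, -0.3, -1.1]
opening: 0.013
grasp_force: 39.3
```

Emit:
servo_tool:
  rows:
    - {"offset": [-0.2,-0.047,0],"yaw": 0,"claw": 1}
    - {"offset": [-0.4,-0.094,0],"yaw": 0,"claw": 1}
    - {"offset": [-0.6,-0.142,0],"yaw": 0,"claw": 1}
    - {"offset": [-0.8,-0.19,0],"yaw": 0,"claw": 1}
    - {"offset": [-0.872,-0.206,0],"yaw": 0,"claw": 1}

```text
time: 70.6
ee_pos: [0.5306, 0.3287, 0.2607]
tcp_rot: [-180.0, -0.0, 174.8]
wrist_force: [-0.0, -0.4, -1.0]
opening: 0.0132
grasp_force: 39.4
```

Emit:
servo_tool:
  rows:
    - {"offset": [-0.2,-0.047,0],"yaw": 0,"claw": 1}
    - {"offset": [-0.4,-0.094,0],"yaw": 0,"claw": 1}
    - {"offset": [-0.6,-0.142,0],"yaw": 0,"claw": 1}
    - {"offset": [-0.75,-0.177,0],"yaw": 0,"claw": 1}
    - {"offset": [-0.84,-0.198,0],"yaw": 0,"claw": 1}
    - {"offset": [-0.872,-0.206,0],"yaw": 0,"claw": 1}
    - {"offset": [-0.872,-0.206,0],"yaw": 0,"claw": 1}
    - {"offset": [-0.872,-0.206,0],"yaw": 0,"claw": 1}

```text
time: 71.6
ee_pos: [0.6138, 0.3013, 0.2614]
tcp_rot: [180.0, 0.0, 174.9]
wrist_force: [-1.0, 0.5, -1.2]
opening: 0.0131
grasp_force: 39.4
```

Run:
```python
from h import *
axis((.58,.303),.05)
o=get_obs();print(o['time'],o['ee_pos'],o['q'])
p,d=camera("side");save("s10.png",p,180,50,330,190,4)
```

```text
side 151 axis [ 0.137 -0.012  0.991] low [582. 295. 105.] high [598. 293. 217.] len 113
71.65 [0.61387131 0.30123811 0.26149807] [2.61357065e+01 2.64265941e+01 3.96821456e+01 1.03237648e+02
 5.62977127e-03 3.12705939e+01]
```

View pics/s10.png

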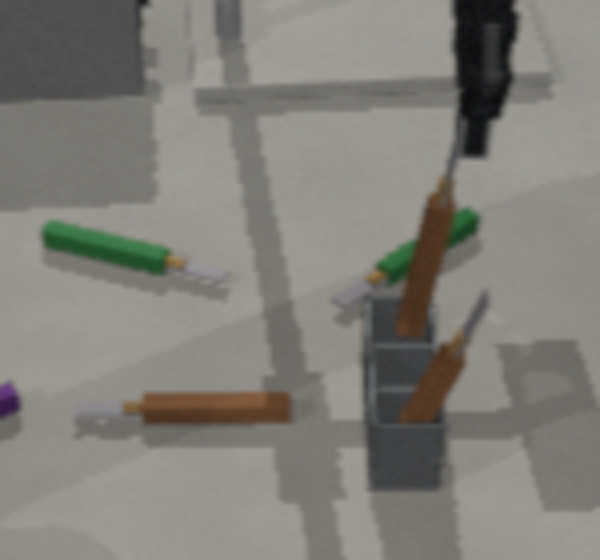

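Emit:
servo_tool:
  rows:
    - {"offset": [0.04,0,0.1],"yaw": 0,"claw": 1}
    - {"offset": [0.04,0,0.3],"yaw": 0,"claw": 1}
    - {"offset": [0.04,0,0.5],"yaw": 0,"claw": 1}
    - {"offset": [0.04,0,0.7],"yaw": 0,"claw": 1}
    - {"offset": [0.04,0,0.85],"yaw": 0,"claw": 1}
    - {"offset": [0.04,0,0.93],"yaw": 0,"claw": 1}
    - {"offset": [0.04,0,0.93],"yaw": 0,"claw": 1}

```text
time: 72.58
ee_pos: [0.6102, 0.3014, 0.1683]
tcp_rot: [180.0, 0.0, 174.8]
wrist_force: [-0.5, 0.2, 0.2]
opening: 0.0135
grasp_force: 39.4
```

Emit:
servo_tool:
  rows:
    - {"offset": [0,0,0],"yaw": 0,"claw": 0.8}
    - {"offset": [0,0,0],"yaw": 0,"claw": 0.75}
    - {"offset": [0,0,0],"yaw": 0,"claw": 0.65}
    - {"offset": [0,0,0],"yaw": 0,"claw": 0.6}
    - {"offset": [0,0,-0.2],"yaw": 0,"claw": 0.6}
    - {"offset": [0,0,-0.5],"yaw": 0,"claw": 0.6}
    - {"offset": [0,0,-0.92],"yaw": 0,"claw": 0.6}
    - {"offset": [0,0,-0.92],"yaw": 0,"claw": 0.6}

```text
time: 73.58
ee_pos: [0.611, 0.3017, 0.2642]
tcp_rot: [179.8, 0.3, 174.8]
wrist_force: [0.2, 0.1, -0.2]
opening: 0.0339
grasp_force: 0.0
```

Run:
```python
from h import *
axis((.59,.305),.035); spats()
o=get_obs();print(o['time'],o['ee_pos'],o['tcp_rot'])
```

```text
side 87 axis [ 0.268 -0.036  0.963] low [587. 295.  57.] high [606. 292. 125.] len 71
top c [433.4 324. ] len 112 ang 176.0
side c [433.1 324.1] len 116 ang 178.3
side c [617.2 362.7] len 145 ang 65.3
73.725 [0.61022085 0.30133651 0.25926474] [-1.79973175e+02 -4.99327226e-02  1.74838280e+02]
```

Run:
```python
from plan import *
s=np.array((610.1,301.5,261.,174.8));t=np.array((315,329.8,110,177.2))
calls(s,[(511,311,235,175.6)],[(413,320,165,176.4)],[t])
```

```text
([0.996, 0.005, 0.26], np.float64(-0.0044), '')

([0.984, 0.015, 0.7], np.float64(-0.0044), '')

([0.984, 0.036, 0.55], np.float64(-0.0044), '')
```

Emit:
servo_tool:
  rows:
    - {"offset": [0.5,0.002,0],"yaw": -0.0044,"claw": 0.65}
    - {"offset": [0.996,0.005,0.26],"yaw": -0.0044,"claw": 0.65}
    - {"offset": [0.996,0.005,0.26],"yaw": -0.0044,"claw": 0.65}

```text
time: 74.1
ee_pos: [0.506, 0.3095, 0.2289]
tcp_rot: [-179.7, -0.5, 175.7]
wrist_force: [0.7, -1.2, -0.1]
opening: 0.0298
grasp_force: 0.0
```

Emit:
servo_tool:
  rows:
    - {"offset": [0.5,0.008,0.35],"yaw": -0.0044,"claw": 0.65}
    - {"offset": [0.984,0.015,0.7],"yaw": -0.0044,"claw": 0.65}
    - {"offset": [0.984,0.015,0.7],"yaw": -0.0044,"claw": 0.65}

```text
time: 74.47
ee_pos: [0.4093, 0.3184, 0.1599]
tcp_rot: [-179.7, -0.3, 176.5]
wrist_force: [0.2, -0.1, 1.5]
opening: 0.0301
grasp_force: 0.0
```

Emit:
servo_tool:
  rows:
    - {"offset": [0.5,0.018,0.28],"yaw": -0.0044,"claw": 0.65}
    - {"offset": [0.984,0.036,0.55],"yaw": -0.0044,"claw": 0.65}
    - {"offset": [0.984,0.036,0.55],"yaw": -0.0044,"claw": 0.65}
    - {"offset": [0.984,0.036,0.55],"yaw": -0.0044,"claw": 0.65}
    - {"offset": [0.984,0.036,0.55],"yaw": -0.0044,"claw": 0.65}

```text
time: 75.1
ee_pos: [0.3169, 0.3302, 0.1105]
tcp_rot: [179.9, 0.1, 177.2]
wrist_force: [0.3, -1.2, -0.0]
opening: 0.0298
grasp_force: 0.0
```

Run:
```python
from h import *
o=get_obs();print(o['time'],o['ee_pos'],o['tcp_rot'],o['q']); r=spats()
```

```text
75.1 [0.31686065 0.33019638 0.11049201] [1.79905262e+02 9.25862463e-02 1.77154906e+02] [ 4.61855331e+01 -8.50735195e+00 -1.64777977e+01  8.18973163e+01
 -7.79229779e-03  4.90305416e+01]
top c [454.3 322.1] len 70 ang 0.3
side c [433.2 325.2] len 116 ang 178.3
side c [617.  362.8] len 145 ang 65.3
```

Emit:
servo_tool:
  rows:
    - {"offset": [0,0,0.3],"yaw": 0,"claw": 0.65}
    - {"offset": [0,0,0.6],"yaw": 0,"claw": 0.65}
    - {"offset": [0,0,0.85],"yaw": 0,"claw": 0.65}
    - {"offset": [0,0,1],"yaw": 0,"claw": 0.65}
    - {"offset": [0,0,1],"yaw": 0,"claw": 0.65}
  squeeze: 20

```text
time: 75.82
ee_pos: [0.3151, 0.3291, 0.0086]
tcp_rot: [-179.9, -0.1, 177.2]
wrist_force: [-0.0, 0.2, -0.6]
opening: 0.0299
grasp_force: 0.0
```

Emit:
servo_tool:
  rows:
    - {"offset": [0,0,0.05],"yaw": 0,"claw": 0.65}
    - {"offset": [0,0,0.09],"yaw": 0,"claw": 0.65}
    - {"offset": [0,0,0.09],"yaw": 0,"claw": 0.65}
    - {"offset": [0,0,0.09],"yaw": 0,"claw": 0.75}
    - {"offset": [0,0,0.09],"yaw": 0,"claw": 0.8}
    - {"offset": [0,0,0.09],"yaw": 0,"claw": 0.828}
    - {"offset": [0,0,0.09],"yaw": 0,"claw": 0.828}
    - {"offset": [0,0,0.09],"yaw": 0,"claw": 0.828}

```text
time: 76.82
ee_pos: [0.3154, 0.3298, 0.0008]
tcp_rot: [180.0, 0.0, 177.2]
wrist_force: [-0.0, -1.7, 5.4]
opening: 0.015
grasp_force: 13.9
```

Emit:
servo_tool:
  rows:
    - {"offset": [-0.002,0,-0.09],"yaw": 0,"claw": 0.825}
    - {"offset": [-0.01,0,-0.18],"yaw": 0,"claw": 0.825}
    - {"offset": [-0.02,0,-0.27],"yaw": 0,"claw": 0.825}
    - {"offset": [-0.037,0,-0.355],"yaw": 0,"claw": 0.825}
    - {"offset": [-0.037,0,-0.355],"yaw": 0,"claw": 0.825}

```text
time: 77.45
ee_pos: [0.3193, 0.3297, 0.0365]
tcp_rot: [179.9, 0.0, 177.2]
wrist_force: [0.8, 0.8, -0.9]
opening: 0.0147
grasp_force: 11.1
```

Run:
```python
from h import *
p,d=handle(.325)
```

```text
385 26 [387. 319.  41.]
400 29 [399. 320.  40.]
415 34 [414. 319.  36.]
430 31 [430. 319.  33.]
445 33 [445. 318.  29.]
460 29 [461. 318.  25.]
475 31 [475. 318.  24.]
490 24 [487. 316.  20.]
```

Pivoting again; continue the arc, mirrored. Claw slightly looser near the end.

Emit:
servo_tool:
  rows:
    - {"offset": [-0.029,0,-0.116],"yaw": 0,"claw": 0.824}
    - {"offset": [-0.066,0,-0.229],"yaw": 0,"claw": 0.823}
    - {"offset": [-0.11,0,-0.34],"yaw": 0,"claw": 0.822}
    - {"offset": [-0.163,0,-0.447],"yaw": 0,"claw": 0.822}
    - {"offset": [-0.222,0,-0.55],"yaw": 0,"claw": 0.821}
    - {"offset": [-0.289,0,-0.649],"yaw": 0,"claw": 0.821}
    - {"offset": [-0.362,0,-0.743],"yaw": 0,"claw": 0.82}
    - {"offset": [-0.442,0,-0.832],"yaw": 0,"claw": 0.82}
    - {"offset": [-0.528,0,-0.915],"yaw": 0,"claw": 0.82}
    - {"offset": [-0.62,0,-0.992],"yaw": 0,"claw": 0.819}
    - {"offset": [-0.62,0,-0.992],"yaw": 0,"claw": 0.819}

```text
time: 78.88
ee_pos: [0.3815, 0.3264, 0.1354]
tcp_rot: [180.0, 0.0, 177.2]
wrist_force: [-0.3, -0.0, 0.1]
opening: 0.0155
grasp_force: 7.0
```

Emit:
servo_tool:
  rows:
    - {"offset": [-0.07,0,-0.05],"yaw": 0,"claw": 0.819}
    - {"offset": [-0.147,0,-0.103],"yaw": 0,"claw": 0.819}
    - {"offset": [-0.225,0,-0.148],"yaw": 0,"claw": 0.818}
    - {"offset": [-0.303,0,-0.189],"yaw": 0,"claw": 0.818}
    - {"offset": [-0.385,0,-0.225],"yaw": 0,"claw": 0.817}
    - {"offset": [-0.468,0,-0.259],"yaw": 0,"claw": 0.817}
    - {"offset": [-0.555,0,-0.287],"yaw": 0,"claw": 0.817}
    - {"offset": [-0.639,0,-0.312],"yaw": 0,"claw": 0.816}
    - {"offset": [-0.639,0,-0.312],"yaw": 0,"claw": 0.816}

```text
time: 80.0
ee_pos: [0.4451, 0.3231, 0.1661]
tcp_rot: [-180.0, -0.0, 177.2]
wrist_force: [-0.5, 0.2, -0.1]
opening: 0.0156
grasp_force: 4.0
```

Run:
```python
from h import *
axis((.47,.325))
```

```text
side 114 axis [-0.243  0.018  0.97 ] low [498. 311.  17.] high [471. 313. 124.] len 111
```

Emit:
servo_tool:
  rows:
    - {"offset": [0,0,0],"yaw": 0,"claw": 0.8152}
    - {"offset": [0,0,0],"yaw": 0,"claw": 0.8152}
    - {"offset": [0,0,0],"yaw": 0,"claw": 0.83}
    - {"offset": [0,0,0],"yaw": 0,"claw": 0.9}
    - {"offset": [0,0,0],"yaw": 0,"claw": 1}
    - {"offset": [0,0,-0.2],"yaw": 0,"claw": 1}
    - {"offset": [0,0,-0.4],"yaw": 0,"claw": 1}
    - {"offset": [0,0,-0.6],"yaw": 0,"claw": 1}
    - {"offset": [0,0,-0.8],"yaw": 0,"claw": 1}
    - {"offset": [0,0,-0.95],"yaw": 0,"claw": 1}
    - {"offset": [0,0,-0.95],"yaw": 0,"claw": 1}
  squeeze: 40

```text
time: 81.42
ee_pos: [0.4449, 0.3235, 0.2621]
tcp_rot: [179.9, 0.1, 177.2]
wrist_force: [0.4, 0.6, -1.3]
opening: 0.0135
grasp_force: 39.0
```

Run:
```python
from h import *
axis((.47,.325))
o=get_obs();print(o['time'],o['ee_pos'],o['grasp_force'])
```

```text
side 127 axis [-0.149 -0.001  0.989] low [481. 313. 109.] high [464. 313. 221.] len 113
81.475 [0.44472861 0.32333844 0.26106846] 39.051475524902344
```

Emit:
servo_tool:
  rows:
    - {"offset": [-0.13,0.045,0],"yaw": 0,"claw": 1}
    - {"offset": [-0.33,0.11,0],"yaw": 0,"claw": 1}
    - {"offset": [-0.53,0.18,0],"yaw": 0,"claw": 1}

```text
time: 81.85
ee_pos: [0.4995, 0.3388, 0.2601]
tcp_rot: [-180.0, -0.0, 177.2]
wrist_force: [0.4, -0.1, -0.9]
opening: 0.0137
grasp_force: 39.1
```

Emit:
servo_tool:
  rows:
    - {"offset": [-0.2,0.07,0],"yaw": 0,"claw": 1}
    - {"offset": [-0.4,0.14,0],"yaw": 0,"claw": 1}
    - {"offset": [-0.534,0.182,0],"yaw": 0,"claw": 1}
    - {"offset": [-0.534,0.182,0],"yaw": 0,"claw": 1}
    - {"offset": [-0.534,0.182,0],"yaw": 0,"claw": 1}

```text
time: 82.48
ee_pos: [0.5525, 0.3541, 0.2604]
tcp_rot: [-180.0, -0.0, 177.2]
wrist_force: [0.3, -0.3, -0.2]
opening: 0.0135
grasp_force: 39.1
```

Run:
```python
from h import *
axis((.58,.345),.045)
o=get_obs();print(o['time'],o['ee_pos'],o['grasp_force'])
W=cloud("side",camera("side")[1]);m=box(W,(.586,.354),.035,.06,.075);P=W[m]*1000;print(P[:,:2].min(0),P[:,:2].max(0))
```

```text
side 115 axis [-0.154  0.002  0.988] low [587. 343. 106.] high [570. 343. 216.] len 111
82.525 [0.55231651 0.35411009 0.26085915] 39.068652391433716
[557.95497617 327.9177989 ] [611.77703993 382.63262252]
```

Emit:
servo_tool:
  rows:
    - {"offset": [0,0,0.1],"yaw": 0,"claw": 1}
    - {"offset": [0,0,0.3],"yaw": 0,"claw": 1}
    - {"offset": [0,0,0.5],"yaw": 0,"claw": 1}
    - {"offset": [0,0,0.7],"yaw": 0,"claw": 1}
    - {"offset": [0,0,0.85],"yaw": 0,"claw": 1}
    - {"offset": [0,0,0.93],"yaw": 0,"claw": 1}
    - {"offset": [0,0,0.93],"yaw": 0,"claw": 1}

```text
time: 83.45
ee_pos: [0.5524, 0.3541, 0.1678]
tcp_rot: [-180.0, -0.0, 177.2]
wrist_force: [-0.1, -0.3, -0.9]
opening: 0.0136
grasp_force: 39.1
```

Emit:
servo_tool:
  rows:
    - {"offset": [0,0,0],"yaw": 0,"claw": 0.8}
    - {"offset": [0,0,0],"yaw": 0,"claw": 0.75}
    - {"offset": [0,0,0],"yaw": 0,"claw": 0.65}
    - {"offset": [0,0,0],"yaw": 0,"claw": 0.6}
    - {"offset": [0,0,-0.2],"yaw": 0,"claw": 0.6}
    - {"offset": [0,0,-0.5],"yaw": 0,"claw": 0.6}
    - {"offset": [0,0,-0.92],"yaw": 0,"claw": 0.6}
    - {"offset": [0,0,-0.92],"yaw": 0,"claw": 0.6}

```text
time: 84.45
ee_pos: [0.5534, 0.3547, 0.264]
tcp_rot: [179.8, 0.3, 177.2]
wrist_force: [0.6, 1.2, 0.4]
opening: 0.0341
grasp_force: 0.0
```

Emit:
servo_tool:
  rows:
    - {"offset": [0.5,0,-0.1],"yaw": 0,"claw": 0.6}
    - {"offset": [1,0,-0.1],"yaw": 0,"claw": 0.6}
    - {"offset": [1,0,-0.1],"yaw": 0,"claw": 0.6}

```text
time: 84.82
ee_pos: [0.4501, 0.3591, 0.2703]
tcp_rot: [180.0, -0.0, 177.3]
wrist_force: [-0.3, 0.6, 0.5]
opening: 0.0342
grasp_force: 0.0
```

Emit:
servo_tool:
  rows:
    - {"offset": [0.5,0,0],"yaw": 0,"claw": 0.6}
    - {"offset": [1,0,0],"yaw": 0,"claw": 0.6}
    - {"offset": [1,0,0],"yaw": 0,"claw": 0.6}
    - {"offset": [1,0,0],"yaw": 0,"claw": 0.6}

```text
time: 85.32
ee_pos: [0.3534, 0.3641, 0.2698]
tcp_rot: [-180.0, 0.0, 177.2]
wrist_force: [0.9, 0.1, 0.3]
opening: 0.0343
grasp_force: 0.0
```

Run:
```python
from h import *
for c in((.57,.352),(.595,.305),(.59,.256)): axis(c,.035)
o=get_obs();print(o['time'],o['ee_pos'],o['grasp_force'])
for n in("side","top"):
    p,d=camera(n);W=cloud(n,d)
    m=box(W,(.54,-.142),.03,.03,.06);print("fin",cv2.minAreaRect(W[m][:,:2].astype(np.float32)*1000))
    m=box(W,(.73,.104),.05,.07,.1);print("jar",m.sum(),W[m].mean(0))
    if n=="side":
        for k,c in enumerate([(.588,-.2),(.504,-.209),(.596,-.274),(.5125,-.282)]):
            P=W[box(W,c,.03,.06,.095)][:,:2];w,v=np.linalg.eigh(np.cov(P.T));print(k+1,round((96-np.degrees(np.arctan2(v[1,1],v[0,1])))%180,1))
        save("s11.png",p,170,70,370,370,2)
```

```text
side 73 axis [-0.258  0.016  0.966] low [577. 343.  55.] high [559. 344. 122.] len 69
side 88 axis [ 0.282 -0.005  0.959] low [587. 294.  57.] high [607. 293. 124.] len 70
side 114 axis [0.298 0.01  0.955] low [585. 246.  62.] high [603. 246. 122.] len 62
85.475 [0.35383779 0.36388548 0.26953551] 0.0
fin ((540.580078125, -141.52928161621094), (12.300562858581543, 26.483739852905273), 4.939533710479736)
jar 243 [0.72870285 0.10125536 0.08368576]
1 137.2
2 136.5
3 137.3
4 137.2
fin ((540.7279052734375, -143.58157348632812), (12.675884246826172, 26.90570068359375), 9.056046485900879)
jar 171 [0.72796878 0.10458447 0.08554458]
```

View pics/s11.png

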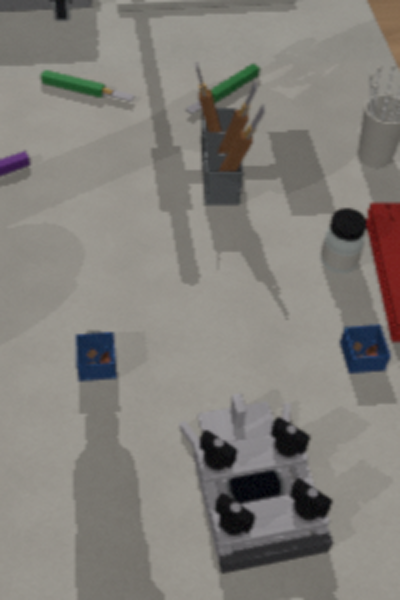

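All three spatulas stand blade up in the pot (around 200–260, 65–170). The carrier is home, the four knobs are turned tight, and the jar is upright at (347, 240).

```bash
python3 -c "
from workcell import *
print(job_done())"
```

```text
the job is handed in; nothing more can be done
None
```

The job is handed in: the carrier is home against the stop, all four knobs are clockwise at their end stops, all three spatulas stand blade up in the pot (each leaning about 15–17° on its rim), and the jar was not touched; no verdict came back.

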